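# Square up the setup bars and put them away in their drawer

## Task

Pull the drawer fully out, then put away the loose aluminium setup bars one at a time, longest first: slide the bar flat into the corner of the two low steel stops until its long side is against the far strip and its end against the right-hand strip, then pick it up from there and lay it flat in the drawer pocket that fits it, before starting on the next. When all the bars on the bench are away, push the drawer fully shut, leaving the paint tin, the jar and the tape where they are.

Things in the scene. Friction and masses are not known exactly. Their poses are not given: they have to be found in the camera images.
- drawer (a joint): How far the drawer is pulled out, in m: 0 closed, 0.19 fully out (end stop). It slides straight along the unit's -x against about 1.5 N of friction and stays where it is left. Drawer front: 12 mm thick, top edge 52 mm over the bench; inner floor 12 mm over the bench; side and back walls end 34 mm over the bench.
- unit: The low wooden bench-top drawer unit, 225 mm deep (x), 250 mm wide (y), 66 mm high, fixed to the bench, its front (-x) roughly towards the robot. Origin at the centre of its underside.
- drawer_handle (a point): Middle of the drawer's handle: a round dark bar 10 mm thick and 90 mm long, 40 mm over the bench, along the drawer's y, with its centre line 40 mm in front of the drawer front (35 mm free gap behind the bar). Drawer's axes: x points into the unit (closing direction), y left along the front, z up.
- bar_a_mid (a point): Centre (half-way up) of a flat plain aluminium setup bar, the longest of the four: 100 mm long along its y, 30 mm wide along its x, 12 mm thick along z, square edges, with a small dark dot near one end; it starts flat on the bench. May be absent.
- bar_b_mid (a point): Centre (half-way up) of a flat plain aluminium setup bar, the second longest, and the broadest of the four: 80 mm long along its y, 44 mm wide along its x, 12 mm thick along z, square edges, with a small dark dot near one end; it starts flat on the bench. May be absent.
- bar_c_mid (a point): Centre (half-way up) of a flat plain aluminium setup bar, the third longest of the four: 66 mm long along its y, 30 mm wide along its x, 12 mm thick along z, square edges, with a small dark dot near one end; it starts flat on the bench. May be absent.
- bar_d_mid (a point): Centre (half-way up) of a flat plain aluminium setup bar, the shortest, nearly square of the four: 52 mm long along its y, 40 mm wide along its x, 12 mm thick along z, square edges, with a small dark dot near one end; it starts flat on the bench. May be absent.
- pocket_a (a point): Floor centre of the pocket in the drawer that fits the 100 by 30 mm bar (front row, left as the robot sees it): 104 mm long along y and 34 mm wide along x inside, bounded by dark wooden ribs 4 mm high and 6 mm wide, so that a bar lying in it stands 8 mm proud of the ribs. Moves with the drawer, same axes. Both long sides have 18 mm or more of free floor beyond the rib.
- pocket_b (a point): Floor centre of the pocket in the drawer that fits the 80 by 44 mm bar (back row, right as the robot sees it): 84 mm long along y and 48 mm wide along x inside, bounded by dark wooden ribs 4 mm high and 6 mm wide, so that a bar lying in it stands 8 mm proud of the ribs. Moves with the drawer, same axes. Both long sides have 18 mm or more of free floor beyond the rib.
- pocket_c (a point): Floor centre of the pocket in the drawer that fits the 66 by 30 mm bar (front row, right as the robot sees it): 70 mm long along y and 34 mm wide along x inside, bounded by dark wooden ribs 4 mm high and 6 mm wide, so that a bar lying in it stands 8 mm proud of the ribs. Moves with the drawer, same axes. Both long sides have 18 mm or more of free floor beyond the rib.
- pocket_d (a point): Floor centre of the pocket in the drawer that fits the 52 by 40 mm bar (back row, left as the robot sees it): 56 mm long along y and 44 mm wide along x inside, bounded by dark wooden ribs 4 mm high and 6 mm wide, so that a bar lying in it stands 8 mm proud of the ribs. Moves with the drawer, same axes. Both long sides have 18 mm or more of free floor beyond the rib.
- corner (a point): Inside corner, at bench level, of two low steel stop strips (4 mm high, 18 mm wide) fixed at a right angle. The far strip runs 122 mm along the corner's +y (left), stop face at x = 0; the right-hand strip runs 80 mm along -x (towards the robot), stop face at y = 0. A squared bar lies at x < 0, y > 0, long side on the far strip, end on the right-hand strip, 8 mm proud of the strips.
- paint_tin: Bystander: a paint tin, 90 mm across, 100 mm high; origin at the centre of its underside.
- jar: Bystander: a small closed jar, 60 mm across, 70 mm high; origin at the centre of its underside.
- tape_roll: Bystander: a roll of tape lying flat, 90 mm across, 25 mm high; origin at the centre of its underside.
Not all that is in view belongs to the job. Of the things shaped like the part that bears corner, the bare steel one is meant.

How it is judged:
On the way, in this order (a step that is already met when the one before it is completed fails the run):
1. the drawer is pulled out fully (within 1 cm of its stop) (value of joint drawer above 0.18 m), for 0.2 s.
2. the 100 mm bar lies flat in the corner of the stops, against both strips (3 mm) (x of bar_a_mid in the frame of corner between -0.018 and -0.012 m and y of bar_a_mid in the frame of corner between 0.047 and 0.053 m and z of bar_a_mid in the frame of corner below 0.008 m and angle between the y axis of bar_a_mid and the y axis of corner, either way round below 0.05 rad and angle between bar_a_mid's own z axis and vertical below 0.1 rad), for 0.2 s.
3. the 100 mm bar lies flat in its pocket (x of bar_a_mid in the frame of pocket_a between -0.0035 and 0.0035 m and y of bar_a_mid in the frame of pocket_a between -0.0035 and 0.0035 m and z of bar_a_mid in the frame of pocket_a below 0.0075 m and angle between the y axis of bar_a_mid and the y axis of pocket_a, either way round below 0.08 rad), for 0.3 s.
4. the 80 mm bar lies flat in the corner of the stops, against both strips (3 mm) (x of bar_b_mid in the frame of corner between -0.025 and -0.019 m and y of bar_b_mid in the frame of corner between 0.037 and 0.043 m and z of bar_b_mid in the frame of corner below 0.008 m and angle between the y axis of bar_b_mid and the y axis of corner, either way round below 0.05 rad and angle between bar_b_mid's own z axis and vertical below 0.1 rad), for 0.2 s.
5. the 80 mm bar lies flat in its pocket (x of bar_b_mid in the frame of pocket_b between -0.0035 and 0.0035 m and y of bar_b_mid in the frame of pocket_b between -0.0035 and 0.0035 m and z of bar_b_mid in the frame of pocket_b below 0.0075 m and angle between the y axis of bar_b_mid and the y axis of pocket_b, either way round below 0.08 rad), for 0.3 s.
6. the 66 mm bar lies flat in the corner of the stops, against both strips (3 mm) (x of bar_c_mid in the frame of corner between -0.018 and -0.012 m and y of bar_c_mid in the frame of corner between 0.03 and 0.036 m and z of bar_c_mid in the frame of corner below 0.008 m and angle between the y axis of bar_c_mid and the y axis of corner, either way round below 0.05 rad and angle between bar_c_mid's own z axis and vertical below 0.1 rad), for 0.2 s.
7. the 66 mm bar lies flat in its pocket (x of bar_c_mid in the frame of pocket_c between -0.0035 and 0.0035 m and y of bar_c_mid in the frame of pocket_c between -0.0035 and 0.0035 m and z of bar_c_mid in the frame of pocket_c below 0.0075 m and angle between the y axis of bar_c_mid and the y axis of pocket_c, either way round below 0.08 rad), for 0.3 s.
8. the 52 mm bar lies flat in the corner of the stops, against both strips (3 mm) (x of bar_d_mid in the frame of corner between -0.023 and -0.017 m and y of bar_d_mid in the frame of corner between 0.023 and 0.029 m and z of bar_d_mid in the frame of corner below 0.008 m and angle between the y axis of bar_d_mid and the y axis of corner, either way round below 0.05 rad and angle between bar_d_mid's own z axis and vertical below 0.1 rad), for 0.2 s.
9. the 52 mm bar lies flat in its pocket (x of bar_d_mid in the frame of pocket_d between -0.0035 and 0.0035 m and y of bar_d_mid in the frame of pocket_d between -0.0035 and 0.0035 m and z of bar_d_mid in the frame of pocket_d below 0.0075 m and angle between the y axis of bar_d_mid and the y axis of pocket_d, either way round below 0.08 rad), for 0.3 s.
At the end, for the whole second after the job is handed in: Every bar that was on the bench lies flat in its own pocket (centre within 3.5 mm of the pocket's, turned less than 0.08 rad, not riding on the ribs), and the drawer is shut to within 8 mm (all of step 3 and all of step 5 and all of step 7 and all of step 9 and value of joint drawer below 0.008 m); the robot touches nothing.
It fails at once if the paint tin is shifted by more than 3 cm or tipped over (distance of paint_tin from where it was at the start of the episode above 0.03 m or angle between paint_tin's own z axis and vertical above 0.4 rad).
It fails at once if the jar is shifted by more than 3 cm or tipped over (distance of jar from where it was at the start of the episode above 0.03 m or angle between jar's own z axis and vertical above 0.4 rad).
It fails at once if the tape roll is shifted by more than 3 cm or tipped over (distance of tape_roll from where it was at the start of the episode above 0.03 m or angle between tape_roll's own z axis and vertical above 0.4 rad).
Of bar_a, bar_b, bar_c, bar_d only 2 to 3 are there at a start; the rules pass over those that are not, and their reading is None.
At some moment in a run one of bar_a, bar_b, bar_c, bar_d may be knocked a few centimetres aside while the robot is not near it.
It also fails if it takes over 210 s, if anything falls off the work surface, if the arm or the gripper's body presses on something with over 40 N, if the wrist force passes 120 N, or if a joint passes its speed limit or range.

## Robot

A 6-joint arm with a two-finger parallel gripper is mounted at the origin on the work surface. World frame = base frame: x ahead of the robot, y to its left, z up, the work surface at z = 0. Lengths are in m, angles in rad, forces in N, time in s.
With the tool pointing down it reaches from about 0.275 to 0.75 m from the base axis. Payload 10.2 kg.
Tool frame: the origin (TCP) lies on the centre line of the jaws, within the pads' length; the fingertips stand 11 mm ahead of it and the grasp point (between the pads) lies 8 mm behind it (bot.nose_length is the distance from the TCP to the fingertips, in m); z points along the fingers, y is the line along which they close (so a half turn about z gives the same grasp; the last joint's range is limited). The gripper opens to 88 mm and grips with 3 to 60 N. Pads are 18 mm wide; open, the fingers measure 123 mm over their backs; the gripper's body (75 mm by 187 mm) begins 45 mm behind the grasp point.
Start: joints at [0.94, 0.313, 1.498, -0, 1.331, -0.223], TCP at [0.208, 0.482, 0.25] pointing down, gripper open.
Joint ranges: [-2.94, 2.94], [-0.97, 2.17], [0.19, 2.56], [-1.23, 4.37], [0.02, 3.11], [-2.88, 2.88]. Speed limits (rad/s): [2.39, 2.39, 3.01, 3.14, 3.14, 3.14].

## Interface

Orientations are given as a rotation vector (axis times angle).
In Python, from station import bot gives the robot as it stands. The module is installed in compiled form; this text tells all that it offers.
- The arm moves only by the tool send_rows, never from a script. Its argument "motion" is one flat list of numbers, 5 for each row, row after row: the opening, from 0 (shut) to 1 (fully open), then the shift along the tool's x, y, z in cm, then the turn about the tool's z in degrees. A call has 1 to 12 rows; each row shifts and turns the commanded pose from where the row before left it, along the tool's axes as they then stand; what a row does not reach is not made up. A row lasts 1/12 s, in which the tool goes at most 41.7 mm and 7.16 degrees, less where a joint would pass 70% of its speed; a pose out of reach is approached as far as the arm can. A call with a gripper value outside its range is refused whole. The fingers move at their own pace and stop on an object; "force" is the grip in N (left out, the last holds). Time passes only in rows, so rows that do not move let the fingers close. It gives the time, the measured TCP pose, the force, the opening and the grip force at its end, in the units of the state.
- bot.sense(): the state, without advancing time (a new reading comes with each control period).
- bot.grab_frame(name): name is "side" or "top" or "wrist"; returns a dict with "img" (400x640x3 uint8, red, green, blue), "K" (3x3 intrinsics, pixels), "R" (3x3) and "t" (3): a world point X has camera coordinates R X + t; the wrist camera has in their place "mount" (4x4, takes a point from camera to tool coordinates, whose origin is the TCP and whose axes are the flange's). Camera axes: x right, y down, z forward; pixel columns grow to the right and rows downward; lengths in m; the calibration is good to about 2 mm. A picture is of the moment at which its call begins: read the wrist's pose just before it. There is no depth.
- bot.finish_job(): hands the job in; it is judged then, once.
The state is a dict: "time": time; "joint_positions": joint angles; "dq": joint speeds; "joint_efforts": joint torques, N m; "position": TCP position; "eef_rot": TCP orientation; "ft_force": force on the tool from outside, world axes, zero at the start; "torque": the same for the moment, N m; "grip_width": opening from 0.0 (shut) to 1.0 (fully open); "gripper_force": force on a finger pad.
Only numpy, scipy, OpenCV 4.12 (cv2) and the standard library are available. Lean on these libraries where they do the work, as an engineer would, in place of code of your own. Each camera call takes 0.05 s, during which the arm holds its last target. There are 200 camera calls.

## Working session

There is one attempt and no reset: what is moved stays moved. The work goes in short steps, Python scripts to look and compute and a tool call to move; the robot and the scene stay as the last step left them, time stands still between calls to the robot, and variables do not carry over. Pictures are saved under pics/ and viewed, at most 14 in all, crops included, and the job is handed in when it is done.

Besides the shell and the picture viewer there is one more tool, called after ">>>" by a JSON object that holds its "fn" and its "kwargs". send_rows: Moves the arm, as the interface text tells. Its arguments: {"type":"object","properties":{"motion":{"type":"array","items":{"type":"number"}},"force":{"type":"number"}},"required":["motion"]}

```bash
mkdir -p pics; python3 - <<'E'
from station import bot
import cv2,numpy as np
s=bot.sense();print(s)
for n in("top","side","wrist"):
    f=bot.grab_frame(n);cv2.imwrite(f"pics/{n}0.png",f["img"][:,:,::-1]);print(n,f["K"].tolist(),{k:np.round(f[k],4).tolist() for k in f if k in("R","t","mount")})
print(bot.nose_length)
E
```

```text
{'time': 0.0, 'joint_positions': array([ 9.39603499e-01,  3.13442137e-01,  1.49844834e+00, -1.37006074e-05,
        1.33095915e+00, -2.23424888e-01]), 'dq': array([ 0.00048961,  0.00021566,  0.00054246,  0.00100219, -0.0012123 ,
        0.00048268]), 'joint_efforts': array([ 6.63696173e-04, -4.02212012e+01, -2.52268213e+01,  6.94245938e-02,
        3.52910429e-02, -1.28727124e-04]), 'position': array([0.20808197, 0.48175312, 0.24916084]), 'eef_rot': array([-6.35983855e-01, -3.07602487e+00,  1.80528588e-03]), 'ft_force': array([ 1.0728632 , -0.81287333, -0.29186859]), 'torque': array([ 0.00748264,  0.03915718, -0.00164932]), 'gripper_force': 0.0, 'grip_width': 1.004073177816853}
top [[428.6267578422103, 0.0, 320.5532157473662], [0.0, 428.6267578422103, 201.83411497591322], [0.0, 0.0, 1.0]] {'R': [[-0.0853, -0.9963, -0.0056], [-0.9702, 0.0843, -0.227], [0.2267, -0.014, -0.9739]], 't': [-0.1397, 0.5154, 1.241]}
side [[378.7861199786098, 0.0, 318.5550108270871], [0.0, 378.7861199786098, 201.99081192177061], [0.0, 0.0, 1.0]] {'R': [[0.9775, -0.2106, 0.0084], [-0.1086, -0.5375, -0.8363], [0.1807, 0.8165, -0.5483]], 't': [-0.5042, -0.0023, 1.3345]}
wrist [[285.81202711603476, 0.0, 324.9053388375244], [0.0, 285.81202711603476, 199.0272128124377], [0.0, 0.0, 1.0]] {'mount': [[0.0003, -0.9633, -0.2685, 0.0691], [1.0, 0.0007, -0.0016, -0.0005], [0.0018, -0.2685, 0.9633, -0.1353], [0.0, 0.0, 0.0, 1.0]]}
0.011
```

View pics/top0.png

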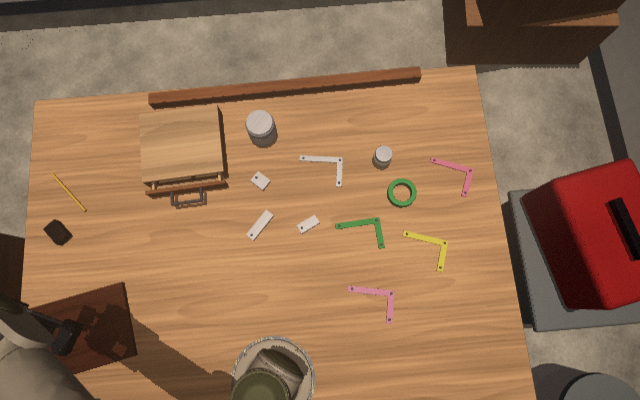

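View pics/side0.png

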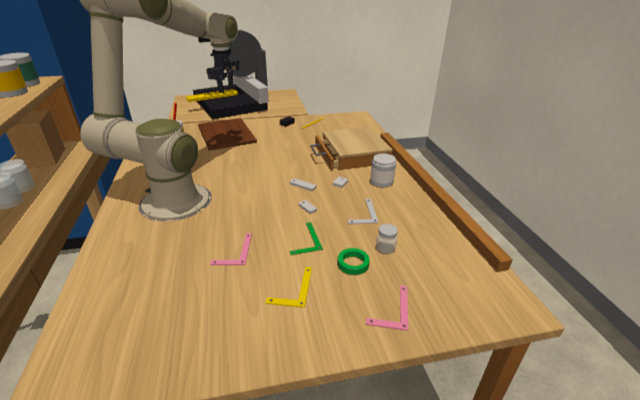

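The top view shows three bars: near (260,181), (260,225) and (308,225). The steel corner is near (340,160), the drawer handle near (188,200), the tin near (260,125), the jar near (383,157) and the tape near (402,193). The side view agrees. Next I'll measure.

```bash
cat > h.py <<'E'
import numpy as np,cv2
from scipy.spatial.transform import Rotation as Ro
from station import bot
def grab(n):
    s=bot.sense();f=bot.grab_frame(n)
    if n=="wrist":
        Rt=Ro.from_rotvec(s["eef_rot"]).as_matrix();M=f["mount"]
        f["C"]=Rt@M[:3,3]+s["position"];f["Rw"]=Rt@M[:3,:3]
    else: f["C"]=-f["R"].T@f["t"];f["Rw"]=f["R"].T
    return f
def ray(f,px,z):
    px=np.atleast_2d(np.array(px,float));d=np.c_[px,np.ones(len(px))]@np.linalg.inv(f["K"]).T@f["Rw"].T
    return (f["C"]+d*((z-f["C"][2])/d[:,2])[:,None])[:,:2]
def proj(f,X):
    c=(np.atleast_2d(X)-f["C"])@f["Rw"];p=c@f["K"].T;return p[:,:2]/p[:,2:]
def yaw(): # world angle of tool x axis
    R=Ro.from_rotvec(bot.sense()["eef_rot"]).as_matrix();return np.arctan2(R[1,0],R[0,0])
def blobs(f,lo=130,sat=45,amin=60):
    h=cv2.cvtColor(f["img"],cv2.COLOR_RGB2HSV);m=((h[...,1]<sat)&(h[...,2]>lo)).astype(np.uint8)
    return [c for c in cv2.findContours(m,0,cv2.CHAIN_APPROX_NONE)[0] if cv2.contourArea(c)>amin]
def rect(f,c,z):
    p=ray(f,c[:,0],z);(x,y),(w,h),a=cv2.minAreaRect((p*1000).astype(np.float32))
    if w>h: w,h,a=h,w,a+90   # a: angle of short side(deg); long side = a+90
    return np.round([x,y,h,w,(a+90)%180],1)  # x,y mm, long, short, long-axis angle deg
def rel(x,y,z=None): # world target (m) -> tool shift cm
    s=bot.sense();R=Ro.from_rotvec(s["eef_rot"]).as_matrix();p=s["position"]
    return np.round(R.T@(np.array([x,y,p[2] if z is None else z])-p)*100,2)
E
python3 - <<'E'
from h import *
f=grab("top")
for c in blobs(f):
    m=c[:,0].mean(0)
    if m[1]<260: print(m.round(),cv2.contourArea(c),rect(f,c,.012))
for n,px,z in(("handleL",(173,205),.04),("handleR",(206,201),.04),("unit TL",(139,113),.066),("unit TR",(218,107),.066),("unit BR",(222,174),.066),("unit BL",(143,182),.066),("corner",(337,163),.004)): print(n,ray(f,px,z).round(3))
i=f["img"][90:260,130:430];cv2.imwrite("pics/c1.png",cv2.resize(i,None,fx=2.66,fy=2.66,interpolation=cv2.INTER_CUBIC)[:,:,::-1])
print(np.degrees(yaw()))
E
```

```text
[308. 224.] 154.0 [ 445.9 -139.    64.    27.1  116.4]
[259. 225.] 244.5 [456.4  11.2  96.9  28.1 137.6]
[260. 180.] 156.5 [599.4   2.   50.2  37.2  47.9]
[327. 164.] 244.5 [ 615.9 -192.4  135.8   93.5   82.5]
[384. 153.] 178.5 [ 654.5 -400.2   51.3   48.4  173.4]
[259. 123.] 462.5 [797.2  -5.3  86.2  81.2  85. ]
handleL [[0.535 0.27 ]]
handleR [[0.539 0.168]]
unit TL [[0.838 0.367]]
unit TR [[0.837 0.116]]
unit BR [[0.613 0.11 ]]
unit BL [[0.609 0.352]]
corner [[ 0.638 -0.248]]
156.6400360833296
```

View pics/c1.png

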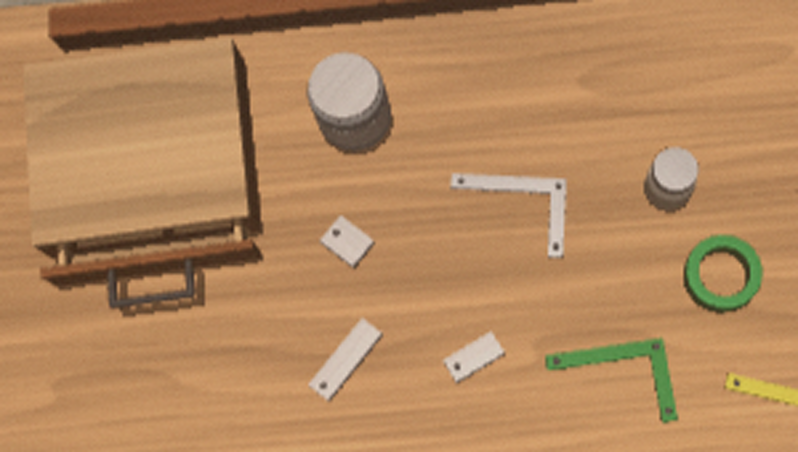

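The crop shows bars A (345,358), C (474,357) and D (347,240), with no B. The drawer is already slightly open, about 2 cm, and its yaw is about 2°. I'll go above the handle.

>>> {"fn": "send_rows", "kwargs": {"motion": [0.5, -3.4, -0.92, 0, 0, 0.5, -3.4, -0.92, 0, 0, 0.5, -3.4, -0.92, 0, 0, 0.5, -3.4, -0.92, 0, 0, 0.5, -3.4, -0.92, 0, 0, 0.5, -3.4, -0.92, 0, 0, 0.5, -3.4, -0.92, 0, 0, 0.5, -3.4, -0.92, 0, 0, 0.5, -3.4, -0.92, 0, 0, 0.5, -3.4, -0.92, 0, 0, 0.5, -3.4, -0.92, 0, 0, 0.5, -3.4, -0.92, 0, 0]}}

```text
time: 1.2
position: [0.5401, 0.2174, 0.2495]
eef_rot: [-0.636, -3.076, 0.0]
ft_force: [0.7, 1.2, 0.1]
grip_width: 0.505
gripper_force: 0.0
```

>>> {"fn": "send_rows", "kwargs": {"motion": [0.5, 0, 0, 0.9, 7.1, 0.5, 0, 0, 0.9, 7.1, 0.5, 0, 0, 0.9, 7.1, 0.5, 0, 0, 0.9, 7.1, 0.5, 0, 0, 0.9, 7.1, 0.5, 0, 0, 0.9, 7.1, 0.5, 0, 0, 0.9, 7.1, 0.5, 0, 0, 0.9, 7.1, 0.5, 0, 0, 0, 7.1, 0.5, 0, 0, 0, 0]}}

```text
time: 2.03
position: [0.5387, 0.2188, 0.1771]
eef_rot: [-2.172, -2.268, 0.002]
ft_force: [-1.0, 0.4, 0.4]
grip_width: 0.5
gripper_force: 0.0
```

```bash
python3 - <<'E'
from h import *
f=grab("wrist");cv2.imwrite("pics/w1.png",f["img"][:,:,::-1])
print(np.degrees(yaw()),proj(f,[[.537,.219,.04],[.537,.264,.04],[.537,.174,.04],[.611,.23,.066]]))
E
```

```text
92.86525000092007 [[323.87417892 190.99281988]
 [325.91363461 144.55776335]
 [322.00397144 233.5743726 ]
 [407.63244317 189.66044638]]
```

View pics/w1.png

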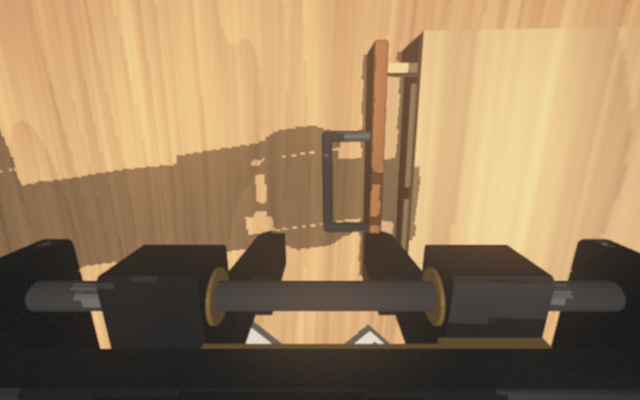

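Handle runs from (328,133) to (328,228) in the wrist view, and its direction matches the tool. Its middle is about 1 cm further in y. I'll descend and grip.

>>> {"fn": "send_rows", "kwargs": {"motion": [0.34, 0.5, 0.1, 0, 0, 0.34, 0.5, 0.1, 0, 0, 0.34, 0, 0, 2.0, 0, 0.34, 0, 0, 2.0, 0, 0.34, 0, 0, 2.0, 0, 0.34, 0, 0, 2.0, 0, 0.34, 0, 0, 2.0, 0, 0.34, 0, 0, 2.0, 0, 0.34, 0, 0, 1.5, 0, 0.34, 0, 0, 0.9, 0, 0.34, 0, 0, 0, 0]}}

```text
time: 3.0
position: [0.5398, 0.2291, 0.0322]
eef_rot: [-2.165, -2.274, 0.003]
ft_force: [-0.7, 1.1, -1.3]
grip_width: 0.342
gripper_force: 0.0
```

>>> {"fn": "send_rows", "kwargs": {"motion": [0, 0, 0, 0, 0, 0, 0, 0, 0, 0, 0, 0, 0, 0, 0, 0, 0, 0, 0, 0], "force": 25}}

```text
time: 3.33
position: [0.541, 0.229, 0.0347]
eef_rot: [2.167, 2.273, 0.002]
ft_force: [-0.9, 1.0, 3.5]
grip_width: 0.103
gripper_force: 25.0
```

>>> {"fn": "send_rows", "kwargs": {"motion": [0, 0, -1.0, 0, 0, 0, 0, -1.5, 0, 0, 0, 0, -1.5, 0, 0, 0, 0, -1.5, 0, 0, 0, 0, -1.5, 0, 0, 0, 0, -1.5, 0, 0, 0, 0, -1.5, 0, 0, 0, 0, -1.5, 0, 0, 0, 0, -1.5, 0, 0, 0, 0, -1.5, 0, 0, 0, 0, -1, 0, 0, 0, 0, 0, 0, 0]}}

```text
time: 4.33
position: [0.3848, 0.2204, 0.0346]
eef_rot: [2.165, 2.274, -0.002]
ft_force: [-0.6, -12.8, 6.0]
grip_width: 0.098
gripper_force: 25.1
```

>>> {"fn": "send_rows", "kwargs": {"motion": [0, 0, -0.4, 0, 0, 0, 0, -0.4, 0, 0, 0, 0, -0.4, 0, 0, 0, 0, 0, 0, 0]}}

```text
time: 4.67
position: [0.374, 0.2198, 0.0346]
eef_rot: [2.165, 2.273, -0.001]
ft_force: [-1.5, -13.3, 8.3]
grip_width: 0.099
gripper_force: 25.1
```

>>> {"fn": "send_rows", "kwargs": {"motion": [0, 0, -0.4, 0, 0, 0, 0, -0.4, 0, 0, 0, 0, -0.3, 0, 0, 0, 0, 0, 0, 0]}}

```text
time: 5.0
position: [0.3734, 0.2205, 0.0358]
eef_rot: [2.157, 2.261, 0.033]
ft_force: [50.8, -10.8, -38.8]
grip_width: 0.104
gripper_force: 24.7
```

>>> {"fn": "send_rows", "kwargs": {"motion": [0, 0, 0.6, 0, 0, 0, 0, 0.4, 0, 0, 0, 0, 0, 0, 0, 0.34, 0, 0, 0, 0, 0.34, 0, 0, 0, 0, 0.34, 0, 0, 0, 0, 0.34, 0, 0, -1, 0, 0.34, 0, 0, -2, 0, 0.34, 0, 0, -4, 0, 0.6, 0, 0, -4, 0, 0.6, 0, 0, -4, 0]}}

```text
time: 5.92
position: [0.372, 0.2208, 0.1855]
eef_rot: [-2.167, -2.274, 0.001]
ft_force: [1.3, 0.7, -0.2]
grip_width: 0.471
gripper_force: 0.0
```

>>> {"fn": "send_rows", "kwargs": {"motion": [0.6, 0, 2, -3, 0, 0.6, 0, 3, -3, 0, 0.6, 0, 3, 0, 0, 0.6, 0, 2, 0, 0, 0.6, -3, 0, 0, 0, 0.6, -3, 0, 0, 0, 0.6, 0, 0, 0, 0, 0.6, 0, 0, 0, 0]}}

```text
time: 6.58
position: [0.4749, 0.165, 0.2431]
eef_rot: [-2.17, -2.271, 0.0]
ft_force: [0.1, -0.5, -0.4]
grip_width: 0.598
gripper_force: 0.0
```

```bash
python3 - <<'E'
from h import *
s=bot.sense();print(s["position"],s["time"],np.degrees(yaw()))
f=grab("wrist");cv2.imwrite("pics/w2.png",f["img"][:,:,::-1]);np.savez("w2.npz",**f)
f=grab("top");cv2.imwrite("pics/t2.png",cv2.resize(f["img"][90:260,130:430],None,fx=2.66,fy=2.66,interpolation=cv2.INTER_CUBIC)[:,:,::-1])
E
```

```text
[0.47488734 0.16503725 0.24311619] 6.5833 92.62606304648648
```

View pics/w2.png

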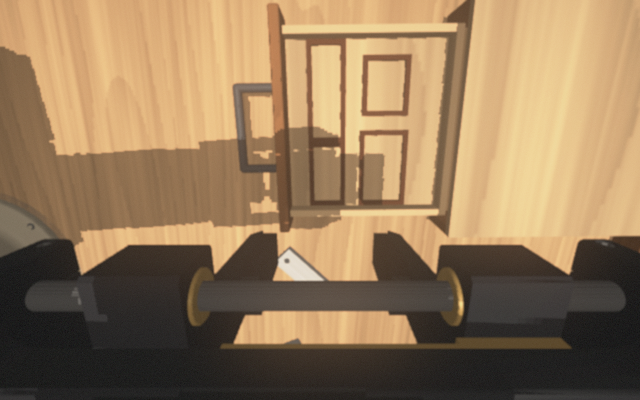

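The wrist view shows the open drawer with pockets A (326,90), C (327,172), D (386,85) and B (383,166). I'll measure the rib holes.

```bash
python3 - <<'E'
from h import *
f=dict(np.load("w2.npz"));i=f["img"]
for p in((307,90),(327,143),(347,90),(362,85)): print(p,i[p[1]-2:p[1]+3,p[0]-3:p[0]+4].mean(0).astype(int).tolist())
h=cv2.cvtColor(i,cv2.COLOR_RGB2HSV)
m=((h[...,2]<125)).astype(np.uint8);m[:25]=0
c,hi=cv2.findContours(m,cv2.RETR_CCOMP,cv2.CHAIN_APPROX_NONE)
for k,q in enumerate(c):
    if hi[0][k][3]>=0 and cv2.contourArea(q)>300: print(q[:,0].mean(0).round(),cv2.contourArea(q),rect(f,q,.016))
E
```

```text
(307, 90) [[223, 183, 133], [221, 179, 130], [204, 159, 115], [168, 124, 90], [142, 98, 71], [137, 92, 66], [135, 91, 66]]
(327, 143) [[96, 69, 50], [96, 69, 49], [97, 69, 51], [96, 70, 50], [96, 70, 51], [97, 70, 51], [97, 70, 51]]
(347, 90) [[144, 99, 71], [177, 131, 95], [226, 181, 131], [240, 208, 150], [240, 213, 153], [239, 212, 153], [239, 211, 152]]
(362, 85) [[240, 216, 158], [241, 218, 159], [237, 208, 150], [202, 161, 115], [148, 108, 77], [138, 95, 67], [139, 95, 68]]
[324. 329.] 5909.0 [485.  -68.6 282.3  64.4   2.7]
```

```bash
cat >> h.py <<'E'
def holes(f,sat=112,amin=300):
    h=cv2.cvtColor(f["img"],cv2.COLOR_RGB2HSV);m=(h[...,1]>sat).astype(np.uint8)
    c,hi=cv2.findContours(m,cv2.RETR_CCOMP,cv2.CHAIN_APPROX_NONE)
    return [(q[:,0].mean(0).round(),rect(f,q,.016)) for k,q in enumerate(c) if hi[0][k][3]>=0 and cv2.contourArea(q)>amin]
E
python3 - <<'E'
from h import *
f=dict(np.load("w2.npz"))
for s in(105,115,125):
    print(s)
    for q in holes(f,s): print(*q)
E
```

```text
105
[324. 184.] [476.7 155.8  50.2  34.8  92.7]
[342. 199.] [5.276e+02 1.505e+02 1.994e+02 8.810e+01 1.000e-01]
[386. 163.] [547.3 176.6  83.8  47.3  94.6]
[249. 127.] [385.4 217.1 109.1  49.7  92.9]
[385.  85.] [540.9 274.8  55.3  43.4  92.6]
[327.  88.] [470.7 263.9 102.2  33.9  93.5]
[223.  86.] [349.1 258.6 109.6  11.6  92.7]
[296.  83.] [435.3 270.9  97.3  23.4  93.3]
[413. 104.] [563.4 228.3 199.7 134.6  93.7]
[369.  28.] [516.5 334.6 197.3  11.6   3.3]
115
[382. 167.] [546.3 175.3  87.7  52.1  93.3]
[386.  85.] [541.4 274.8  57.6  46.7  92.6]
[327. 174.] [476.5 164.4  75.9  39.4  93.5]
[326.  91.] [471.  262.7 106.6  37.2  92.8]
[261. 116.] [393.1 232.7  51.5  29.4  92. ]
125
[386.  85.] [541.2 274.7  59.8  49.1  92.6]
```

>>> {"fn": "send_rows", "kwargs": {"motion": [0.6, -3.9, 0.32, 0, 0, 0.6, -3.9, 0.32, 0, 0, 0.6, -3.9, 0.32, 0, 0, 0.6, -3.9, 0.32, 0, 0, 0.6, -3.9, 0.32, 0, 0, 0.6, 0, 0, 1, -7.1, 0.6, 0, 0, 1, -7.1, 0.6, 0, 0, 1, -7.1, 0.6, 0, 0, 1, -7.1, 0.6, 0, 0, 0, -7.1, 0.6, 0, 0, 0, -7.1, 0.6, 0, 0, 0, -2.4]}}

```text
time: 7.68
position: [0.5003, -0.0272, 0.203]
eef_rot: [-1.121, -2.935, -0.0]
ft_force: [-0.7, -0.2, 0.9]
grip_width: 0.602
gripper_force: 0.0
```

```bash
cat > bar.py <<'E'
import sys
from h import *
tag=sys.argv[1];z=float(sys.argv[2]) if len(sys.argv)>2 else .012
s=bot.sense();print("pos",s["position"].round(4),"t",s["time"],"yaw",np.degrees(yaw()).round(2))
f=grab("wrist");cv2.imwrite(f"pics/{tag}.png",f["img"][:,:,::-1]);np.savez(tag+".npz",**f)
for c in blobs(f,150,40,300): print(c[:,0].mean(0).round(),rect(f,c,z))
E
python3 bar.py w3
```

```text
pos [ 0.5003 -0.0272  0.203 ] t 7.6833 yaw 138.2
[324. 330.] [ 653.9 -168.    88.6   17.    82.3]
[398. 221.] [597.5   2.7  51.2  38.8  47.6]
[224. 208.] [ 445.5 -138.2   65.    29.1  116.8]
```

View pics/w3.png

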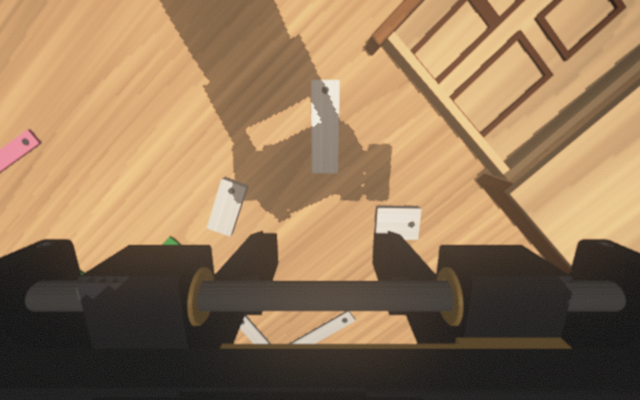

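Bar A is half in shadow, spanning (325,80) to (325,173), and aligned with the tool. I'll rerun with a lower brightness threshold.

```bash
sed -i 's/blobs(f,150,40,300)/blobs(f,85,40,300)/' bar.py; python3 - <<'E'
from h import *
f=dict(np.load("w3.npz"))
for c in blobs(f,85,40,300):
    print(c[:,0].mean(0).round(),rect(f,c,.012))
x=ray(f,[[312,80],[340,80],[338,173],[312,173]],.012).mean(0);print(x,rel(*x,.017))
E
```

```text
[252. 332.] [ 589.7 -242.9   51.3   18.   172.1]
[324. 330.] [ 653.7 -167.9   88.7   17.3   82.3]
[398. 221.] [597.5   2.7  51.2  38.8  47.6]
[224. 208.] [ 445.5 -138.2   65.    29.1  116.8]
[0.45602089 0.01184463] [ 5.91 -0.05 18.61]
```

>>> {"fn": "send_rows", "kwargs": {"motion": [0.6, 3, 0, 1, 0, 0.6, 2.9, 0, 2, 0, 0.6, 0, 0, 3, 0, 0.6, 0, 0, 3, 0, 0.6, 0, 0, 3, 0, 0.6, 0, 0, 3, 0, 0.6, 0, 0, 2, 0, 0.6, 0, 0, 1, 0, 0.6, 0, 0, 0.6, 0, 0.6, 0, 0, 0, 0]}}

```text
time: 8.57
position: [0.4565, 0.0117, 0.0169]
eef_rot: [-1.132, -2.93, 0.0]
ft_force: [0.0, 0.3, 0.0]
grip_width: 0.603
gripper_force: 0.0
```

>>> {"fn": "send_rows", "kwargs": {"motion": [0.2, 0, 0, 0, 0, 0.2, 0, 0, 0, 0, 0.2, 0, 0, 0, 0, 0.2, 0, 0, 0, 0, 0.2, 0, 0, 0, 0, 0.2, 0, 0, -1, 0, 0.2, 0, 0, -3, 0, 0.2, 0, 0, -4, 0, 0.2, 0, 0, -4, 0, 0.2, 0, 0, 0, 0], "force": 25}}

```text
time: 9.4
position: [0.4592, 0.0109, 0.1441]
eef_rot: [1.128, 2.92, 0.002]
ft_force: [0.2, -0.1, -1.4]
grip_width: 0.334
gripper_force: 25.0
```

>>> {"fn": "send_rows", "kwargs": {"motion": [0.2, -3.22, -1.77, 0, 0, 0.2, -3.22, -1.77, 0, 0, 0.2, -3.22, -1.77, 0, 0, 0.2, -3.22, -1.77, 0, 0, 0.2, -3.22, -1.77, 0, 0, 0.2, -3.22, -1.77, 0, 0, 0.2, -3.22, -1.77, 0, 0, 0.2, -3.22, -1.77, 0, 0]}}

```text
time: 10.07
position: [0.5519, -0.2684, 0.1372]
eef_rot: [-1.133, -2.93, -0.0]
ft_force: [1.6, 0.5, -1.1]
grip_width: 0.332
gripper_force: 25.0
```

>>> {"fn": "send_rows", "kwargs": {"motion": [0.2, 0, 0, 0, 6.95, 0.2, 0, 0, 0, 6.95, 0.2, 0, 0, 0, 6.95, 0.2, 0, 0, 0, 6.95, 0.2, 0, 0, 0, 6.95, 0.2, 0, 0, 0, 6.95, 0.2, 0, 0, 0, 6.95, 0.2, 0, 0, 0, 6.95, 0.2, 0, 0, 0, 0]}}

```text
time: 10.82
position: [0.5517, -0.2665, 0.1371]
eef_rot: [-2.373, -2.058, 0.0]
ft_force: [0.1, -0.1, -1.7]
grip_width: 0.336
gripper_force: 25.0
```

```bash
python3 bar.py w4 .004
```

```text
pos [ 0.5517 -0.2665  0.1371] t 10.8167 yaw 81.88
[325. 318.] [ 531.2 -409.1   57.7   22.1  171.9]
[105. 298.] [ 297.  -349.7   59.1   19.4  168.7]
[323. 213.] [ 546.5 -300.3  123.4   57.3   81.9]
[176.  61.] [ 439.8 -133.3   60.3   30.   117.6]
[413. 119.] [ 624.6 -192.4  139.2   80.6   81.9]
```

View pics/w4.png

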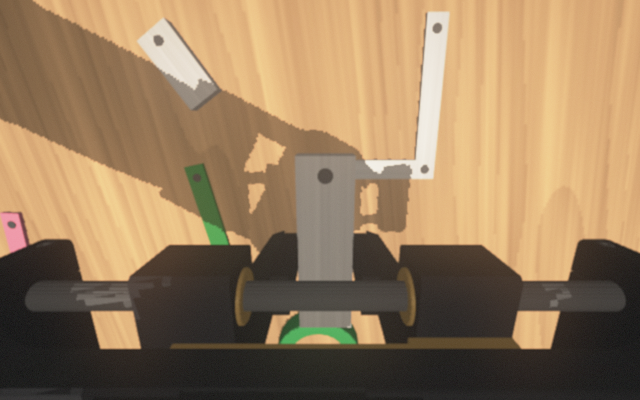

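The strips show clearly at (435,12)–(425,170) and (355–430,170). The held bar is aligned with the tool, with its end at row 154. I'll compute the corner and the in-hand offset.

```bash
python3 - <<'E'
from h import *
f=dict(np.load("w4.npz"))
C=ray(f,[[415,161],[427,12]],.004);d=C[1]-C[0];print(C,np.hypot(*d),np.degrees(np.arctan2(d[1],d[0])))
e=ray(f,[[325,154],[297,154],[355,154]],.1322);print([rel(*q)[:2] for q in e])
a=np.radians(81.9);y=np.array([np.cos(a),np.sin(a)]);x=np.array([y[1],-y[0]])
for Cc in(C[0],np.array([.6394,-.247])):
    t=Cc-x*.021+y*.058;print(Cc,t,rel(*t,.0169))
E
```

```text
[[ 0.6393902  -0.24836918]
 [ 0.65615143 -0.12658512]] 0.12293207896038433 82.16357102673392
[array([ 5.2, -0. ]), array([ 5.21, -1.37]), array([5.19, 1.46])]
[ 0.6393902  -0.24836918] [ 0.62677197 -0.18798888] [ 8.79  6.38 12.02]
[ 0.6394 -0.247 ] [ 0.62678177 -0.1866197 ] [ 8.93  6.36 12.02]
```

>>> {"fn": "send_rows", "kwargs": {"motion": [0.2, 3, 2.1, 0, 0, 0.2, 3, 2.1, 0, 0, 0.2, 2.9, 2.1, 0, 0, 0.2, 0, 0, 3, 0, 0.2, 0, 0, 3, 0, 0.2, 0, 0, 3, 0, 0.2, 0, 0, 2, 0, 0.2, 0, 0, 0.6, 0, 0.2, 0, 0, 0.4, 0, 0.2, 0, 0, 0, 0]}}

```text
time: 11.7
position: [0.6266, -0.1871, 0.0183]
eef_rot: [-2.365, -2.068, 0.0]
ft_force: [-1.4, -0.3, -1.0]
grip_width: 0.331
gripper_force: 25.0
```

>>> {"fn": "send_rows", "kwargs": {"motion": [0.2, 0, 0.2, 0, 0, 0.2, 0, 0.2, 0, 0, 0.2, 0, 0.1, 0, 0, 0.2, 0, 0.1, 0, 0, 0.2, 0, 0.1, 0, 0, 0.2, 0, 0, 0, 0]}}

```text
time: 12.2
position: [0.6332, -0.1882, 0.0178]
eef_rot: [-2.368, -2.064, 0.001]
ft_force: [-5.0, 0.4, 7.1]
grip_width: 0.336
gripper_force: 25.0
```

>>> {"fn": "send_rows", "kwargs": {"motion": [0.2, 0, 0.1, 0, 0, 0.2, -0.2, 0, 0, 0, 0.2, -0.2, 0, 0, 0, 0.2, -0.2, 0, 0, 0, 0.2, -0.1, 0, 0, 0, 0.2, -0.1, 0, 0, 0, 0.2, -0.1, 0, 0, 0, 0.2, 0, 0, 0, 0]}}

```text
time: 12.87
position: [0.6325, -0.1944, 0.0178]
eef_rot: [-2.363, -2.061, -0.001]
ft_force: [-9.4, 13.7, 12.2]
grip_width: 0.337
gripper_force: 25.0
```

>>> {"fn": "send_rows", "kwargs": {"motion": [0.5, 0, 0, 0, 0, 0.5, 0, 0, 0, 0, 0.5, 0, 0, 0, 0, 0.5, 0, 0, -2, 0, 0.5, 0, 0, -4, 0, 0.5, -1, 0, -4, 0, 0.5, -3, 0, -4, 0, 0.5, -3, 0, -2, 0, 0.5, 0, 0, 0, 0, 0.5, 0, 0, 0, 0]}}

```text
time: 13.7
position: [0.6242, -0.2631, 0.1712]
eef_rot: [2.369, 2.06, 0.001]
ft_force: [0.1, -0.3, -0.3]
grip_width: 0.497
gripper_force: 0.0
```

```bash
python3 bar.py w5 .012
```

```text
pos [ 0.6242 -0.2631  0.1712] t 13.7 yaw 82.0
[353. 324.] [ 634.2 -442.4   62.3   49.4  172. ]
[ 86. 295.] [ 324.4 -356.4   31.8   25.8  172. ]
[128. 101.] [ 445.7 -148.2   46.8   19.7  117.8]
[323. 130.] [ 617.2 -190.9  134.5   94.4   82. ]
```

View pics/w5.png

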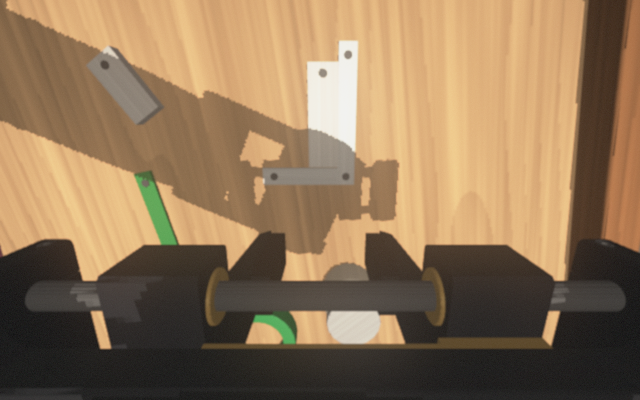

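Bar A sits snug in the corner: its edges at (308,62)–(338,168) touch both strips. I'll regrip, lift and carry it to the drawer.

>>> {"fn": "send_rows", "kwargs": {"motion": [0.5, 3.4, 0, 2, 0, 0.5, 3.3, 0, 3, 0, 0.5, 0, 0, 3, 0, 0.5, 0, 0, 3, 0, 0.5, 0, 0, 2, 0, 0.5, 0, 0, 1.4, 0, 0.5, 0, 0, 1, 0, 0.5, 0, 0, 0, 0]}}

```text
time: 14.42
position: [0.633, -0.1966, 0.017]
eef_rot: [-2.367, -2.063, 0.001]
ft_force: [-0.4, 0.3, 1.2]
grip_width: 0.497
gripper_force: 0.0
```

>>> {"fn": "send_rows", "kwargs": {"motion": [0.2, 0, 0, 0, 0, 0.2, 0, 0, 0, 0, 0.2, 0, 0, 0, 0, 0.2, 0, 0, 0, 0, 0.2, 0, 0, 0, 0, 0.2, 0, 0, -1, 0, 0.2, 0, 0, -4, 0, 0.2, 0, 0, -4, 0, 0.2, 0, 0, -4, 0, 0.2, 0, 0, -4, 0, 0.2, 0, 0, 0, 0]}}

```text
time: 15.33
position: [0.6357, -0.1984, 0.1989]
eef_rot: [2.357, 2.054, 0.009]
ft_force: [-0.1, -0.8, -0.2]
grip_width: 0.336
gripper_force: 25.0
```

>>> {"fn": "send_rows", "kwargs": {"motion": [0.2, 2.93, -2.28, 0, 0, 0.2, 2.93, -2.28, 0, 0, 0.2, 2.93, -2.28, 0, 0, 0.2, 2.93, -2.28, 0, 0, 0.2, 2.93, -2.28, 0, 0, 0.2, 2.93, -2.28, 0, 0, 0.2, 2.93, -2.28, 0, 0, 0.2, 2.93, -2.28, 0, 0, 0.2, 2.93, -2.28, 0, 0, 0.2, 2.93, -2.28, 0, 0, 0.2, 2.93, -2.28, 0, 0, 0.2, 2.93, -2.28, 0, 0]}}

```text
time: 16.33
position: [0.4093, 0.1898, 0.1894]
eef_rot: [2.368, 2.063, 0.003]
ft_force: [0.0, -0.1, -0.7]
grip_width: 0.33
gripper_force: 25.0
```

>>> {"fn": "send_rows", "kwargs": {"motion": [0.2, 0, 0, 0, -5.5, 0.2, 0, 0, 0, -5.5, 0.2, 0, 0, 0, 0, 0.2, 0, 0, 0, 0]}}

```text
time: 16.67
position: [0.4105, 0.1884, 0.189]
eef_rot: [2.162, 2.278, 0.002]
ft_force: [0.4, 0.0, -1.0]
grip_width: 0.334
gripper_force: 25.0
```

```bash
python3 bar.py w6 .16; python3 -c "
from h import *
f=dict(np.load('w6.npz'))
for s in (105,110,115,120):
  for q in holes(f,s): print(s,*q)"
```

```text
pos [0.4105 0.1884 0.189 ] t 16.6667 yaw 92.97
[325. 316.] [413.2 129.   32.5   7.9   3. ]
[ 92. 294.] [260.9 135.8  29.1  15.2   3. ]
[545. 295.] [558.1 151.5  35.6  16.9   9.6]
[325. 218.] [409.7 193.5  74.5  34.6  93.1]
105 [456. 107.] [540.4 274.5  55.9  42.8  93.3]
105 [445. 198.] [545.9 176.7  82.8  47.   93.2]
105 [ 96. 118.] [169.  243.2  96.4  10.7  90. ]
105 [225. 103.] [303.1 265.2  80.9  12.4  91.9]
105 [387. 116.] [470.6 263.2 104.2  34.2  93.2]
105 [ 79. 112.] [155.2 251.8 122.3  17.7  89.3]
105 [296.  61.] [376.1 309.5  81.5  12.6  89.9]
105 [314.  53.] [390.4 314.6  89.5  24.5  92.9]
110 [367. 328.] [474.2  -0.   43.4  25.8  94.7]
110 [276. 331.] [355.3  -6.3  43.5  22.1  90.7]
110 [446. 198.] [546.7 176.2  84.3  48.9  93.5]
110 [456. 107.] [541.1 274.9  57.1  44.9  93.5]
110 [387. 113.] [470.5 263.1 106.2  35.2  93.5]
110 [135. 260.] [190.5  86.6  51.1  22.8  39.7]
110 [262. 219.] [340.2 144.1  25.8  24.9   8. ]
115 [446. 199.] [546.8 176.1  86.4  49.9  93.2]
115 [456. 107.] [541.1 275.   56.8  45.7  93. ]
120 [446. 198.] [546.8 176.1  86.4  50.9  93.2]
120 [456. 107.] [541.2 274.9  58.8  46.3  93. ]
```

View pics/w6.png

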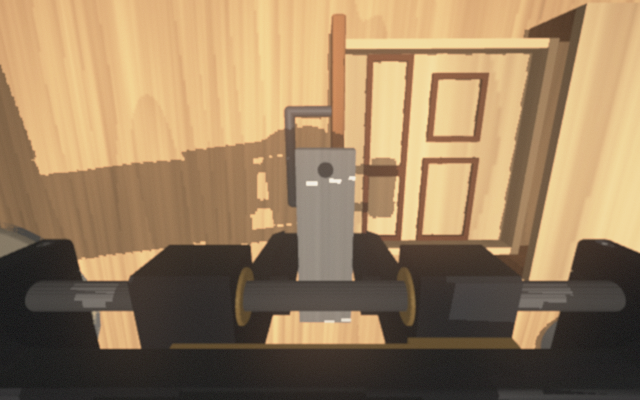

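```bash
python3 - <<'E'
from h import *
f=dict(np.load('w6.npz'));i=f["img"]
# bar edges by brightness gradients along columns/rows
g=cv2.cvtColor(i,cv2.COLOR_RGB2GRAY).astype(int)
print(g[138:160,305].tolist(),g[138:160,345].tolist());print(g[190,285:305].tolist(),g[190,345:365].tolist())
for r in(148,149,150): print(r,rel(*ray(f,[[325,r]],.184)[0])[:2])
b=rel(.4706,.2632,.029+.0005);print(b)
E
```

```text
[134, 132, 131, 134, 131, 131, 131, 132, 130, 126, 118, 130, 142, 150, 151, 150, 150, 149, 150, 148, 148, 149] [203, 201, 203, 203, 203, 203, 201, 204, 199, 173, 136, 124, 137, 146, 147, 147, 147, 147, 147, 146, 147, 146]
[128, 123, 103, 82, 80, 80, 81, 83, 80, 82, 92, 124, 141, 144, 144, 145, 144, 146, 148, 146] [144, 144, 145, 146, 145, 145, 145, 142, 147, 164, 185, 193, 194, 192, 191, 195, 192, 164, 123, 102]
148 [ 5.51 -0.05]
149 [ 5.46 -0.05]
150 [ 5.41 -0.05]
[ 7.17  6.37 15.95]
```

>>> {"fn": "send_rows", "kwargs": {"motion": [0.2, 3.42, 3.2, 0, -0.2, 0.2, 3.42, 3.2, 0, 0, 0.2, 0, 0, 3, 0, 0.2, 0, 0, 3, 0, 0.2, 0, 0, 3, 0, 0.2, 0, 0, 3, 0, 0.2, 0, 0, 2, 0, 0.2, 0, 0, 0.6, 0, 0.2, 0, 0, 0, 0, 0.2, 0, 0, 0, 0]}}

```text
time: 17.55
position: [0.4644, 0.2523, 0.0435]
eef_rot: [2.157, 2.283, 0.002]
ft_force: [-0.3, -0.1, -0.0]
grip_width: 0.335
gripper_force: 25.0
```

>>> {"fn": "send_rows", "kwargs": {"motion": [0.2, 0, 0, 0.3, 0, 0.2, 0, 0, 0.3, 0, 0.2, 0, 0, 0.3, 0, 0.2, 0, 0, 0.3, 0, 0.2, 0, 0, 0, 0]}}

```text
time: 17.97
position: [0.4667, 0.2528, 0.0337]
eef_rot: [2.152, 2.282, 0.011]
ft_force: [1.9, -1.9, 20.2]
grip_width: 0.337
gripper_force: 25.2
```

The row was clipped because its shift exceeded 41.7 mm, so the bar is riding on a rib. I'll raise it and correct.

>>> {"fn": "send_rows", "kwargs": {"motion": [0.2, 0, 0, -0.6, 0, 0.2, 0, 0, -0.9, 0, 0.2, 0, 0, 0, 0, 0.2, 0, 0, 0, 0]}}

```text
time: 18.3
position: [0.4638, 0.2525, 0.0459]
eef_rot: [2.156, 2.285, 0.001]
ft_force: [0.3, -0.4, -1.8]
grip_width: 0.337
gripper_force: 25.0
```

```bash
python3 - <<'E'
from h import *
print(bot.sense()["position"],np.degrees(yaw()),rel(.4711,.2599,.0293))
E
```

```text
[0.4637665  0.25245316 0.04585629] 93.33520141100198 [0.7  0.77 1.66]
```

>>> {"fn": "send_rows", "kwargs": {"motion": [0.2, 0.4, 0.4, 0, 0, 0.2, 0.3, 0.37, 0, 0, 0.2, 0, 0, 0, 0, 0.2, 0, 0, 0.4, 0, 0.2, 0, 0, 0.4, 0, 0.2, 0, 0, 0.3, 0, 0.2, 0, 0, 0.3, 0, 0.2, 0, 0, 0, 0, 0.2, 0, 0, 0, 0]}}

```text
time: 19.05
position: [0.4718, 0.2598, 0.0323]
eef_rot: [2.155, 2.284, 0.003]
ft_force: [0.7, -2.1, 6.8]
grip_width: 0.335
gripper_force: 25.2
```

>>> {"fn": "send_rows", "kwargs": {"motion": [0.45, 0, 0, -0.05, 0, 0.45, 0, 0, 0, 0, 0.45, 0, 0, 0, 0, 0.45, 0, 0, -1, 0, 0.45, 0, 0, -3, 0, 0.45, -2, 0, -4, 0, 0.45, -4, 0, -1, 0, 0.45, -2, 0, -3, 0, 0.45, 0, 0, 0, 0, 0.45, 0, 0, 0, 0]}}

```text
time: 19.88
position: [0.4762, 0.1807, 0.151]
eef_rot: [2.157, 2.282, 0.004]
ft_force: [-0.5, 0.4, -1.3]
grip_width: 0.445
gripper_force: 0.0
```

```bash
python3 bar.py w7 .026; python3 - <<'E'
from h import *
f=dict(np.load('w7.npz'))
for s in (105,115):
  for q in holes(f,s): print(s,*q)
c=proj(f,[[.4706,.2632,.02]])[0].astype(int);print(c)
i=f["img"][max(c[1]-90,0):c[1]+90,c[0]-120:c[0]+120];cv2.imwrite("pics/c7.png",cv2.resize(i,None,fx=3.3,fy=3.3,interpolation=cv2.INTER_CUBIC)[:,:,::-1])
E
```

```text
pos [0.4762 0.1807 0.151 ] t 19.8833 yaw 93.23
[555. 297.] [724.1  83.2  30.9  21.7   3.1]
[ 90. 294.] [237.9  60.   35.9  23.8   3.2]
[326.  84.] [471.  274.4  78.1  29.8  93.2]
105 [353. 327.] [516.6  25.8  45.   27.8  86.4]
105 [269. 329.] [423.2  21.2  43.9  35.3  89.1]
105 [105. 331.] [239.3   6.8  50.2  20.2 102.7]
105 [406.  92.] [543.6 274.6  55.3  43.7  93.3]
105 [ 92. 270.] [237.7  82.8  26.6  22.3   3.2]
105 [330. 209.] [479.4 166.3  70.3  35.9  93.2]
105 [241. 123.] [395.9 240.   33.6  24.5  93.3]
105 [223. 147.] [385.6 214.8 111.3  49.7  93.3]
105 [ 84. 117.] [253.5 236.6  59.5   7.7  92.4]
105 [116. 105.] [282.  243.8  85.8  22.6  91.6]
105 [62. 76.] [240.5 270.5  36.9  12.5  95.7]
115 [407.  92.] [544.  274.6  57.   45.6  93.3]
[324 102]
```

View pics/c7.png

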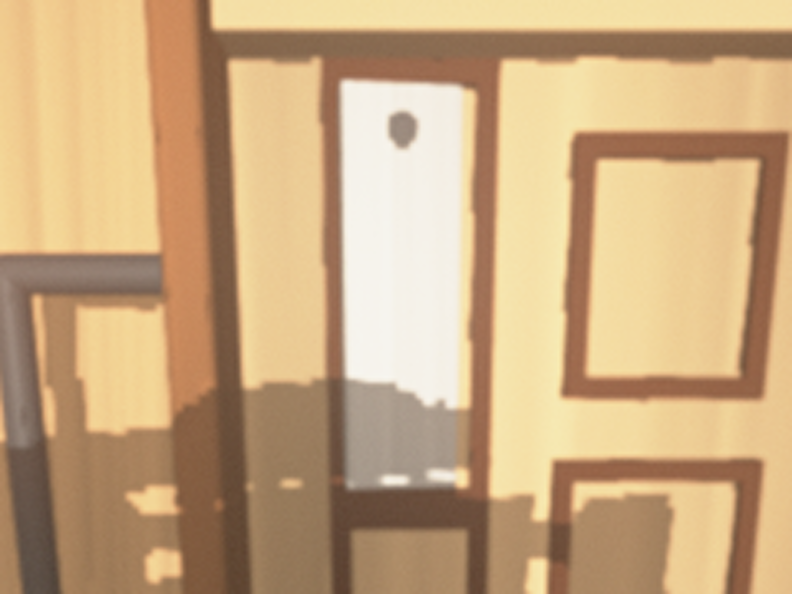

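The crop shows bar A in the pocket but pushed against the left rib, with about 3 mm of gap on the right. I'll regrip about 2 mm further in +x to centre it, then release.

>>> {"fn": "send_rows", "kwargs": {"motion": [0.5, 4, 0.1, 1, 0, 0.5, 3.9, 0.1, 1, 0, 0.5, 0, 0, 3, 0, 0.5, 0, 0, 3, 0, 0.5, 0, 0, 2, 0, 0.5, 0, 0, 1, 0, 0.5, 0, 0, 1, 0, 0.5, 0, 0, 0, 0, 0.5, 0, 0, 0, 0]}}

```text
time: 20.68
position: [0.4731, 0.2606, 0.0294]
eef_rot: [2.155, 2.285, 0.0]
ft_force: [-1.4, -0.9, 0.5]
grip_width: 0.5
gripper_force: 0.0
```

>>> {"fn": "send_rows", "kwargs": {"motion": [0.2, 0, 0, 0, 0, 0.2, 0, 0, 0, 0, 0.2, 0, 0, 0, 0, 0.2, 0, 0, 0, 0], "force": 8}}

```text
time: 21.02
position: [0.4731, 0.2604, 0.0297]
eef_rot: [2.156, 2.285, 0.001]
ft_force: [0.5, 0.5, 1.3]
grip_width: 0.343
gripper_force: 8.0
```

>>> {"fn": "send_rows", "kwargs": {"motion": [0.45, 0, 0, 0, 0, 0.45, 0, 0, 0, 0, 0.45, 0, 0, 0, 0, 0.45, 0, 0, -1, 0, 0.45, 0, 0, -3, 0, 0.45, -2, 0, -4, 0, 0.45, -4, 0, -1, 0, 0.45, -2, 0, -3, 0, 0.45, 0, 0, 0, 0, 0.45, 0, 0, 0, 0]}}

```text
time: 21.85
position: [0.4782, 0.1811, 0.1484]
eef_rot: [2.157, 2.282, 0.004]
ft_force: [0.6, 0.1, -0.2]
grip_width: 0.454
gripper_force: 0.0
```

```bash
cat > chk.py <<'E'
import sys
from h import *
tag,px,py=sys.argv[1],float(sys.argv[2]),float(sys.argv[3])
s=bot.sense();print("pos",s["position"].round(4),"t",s["time"],"yaw",np.degrees(yaw()).round(2))
f=grab("wrist");np.savez(tag+".npz",**f)
for c in blobs(f,85,40,300): print(c[:,0].mean(0).round(),rect(f,c,.024))
for sa in (105,115):
  for q in holes(f,sa): print(sa,*q)
c=proj(f,[[px,py,.02]])[0].astype(int);x0,y0=max(c[0]-120,0),max(c[1]-90,0);print("crop origin",x0,y0)
cv2.imwrite(f"pics/{tag}.png",cv2.resize(f["img"][y0:y0+180,x0:x0+240],None,fx=3.3,fy=3.3,interpolation=cv2.INTER_CUBIC)[:,:,::-1])
E
python3 chk.py c8 .4735 .263
```

```text
pos [0.4782 0.1811 0.1484] t 21.85 yaw 93.23
[554. 297.] [725.6  83.4  30.1  22.9   3.1]
[ 90. 293.] [239.2  59.7  38.7  26.2   3.1]
[324.  84.] [472.  274.7  78.   30.   93.3]
105 [352. 327.] [516.6  28.4  43.9  28.1  88.9]
105 [274. 327.] [430.2  23.6  43.2  24.1  89.9]
105 [105. 334.] [243.5   6.2  41.3  20.1  92.9]
105 [405.  93.] [543.9 274.7  56.4  43.7  93.1]
105 [386. 197.] [534.3 180.5  42.6  26.9 132.1]
105 [327. 210.] [479.8 166.4  71.9  35.9  93.7]
105 [ 65. 142.] [237.6 218.7  50.4  21.7  85.5]
105 [238. 123.] [396.1 240.4  33.3  24.4  93.2]
105 [ 80. 122.] [253.8 233.2  53.2   8.   93.4]
105 [220. 147.] [385.8 215.  111.2  49.6  93.3]
105 [112. 116.] [282.  237.1  71.4  22.3  90.6]
115 [406.  92.] [544.5 275.1  57.2  45.6  93.3]
crop origin 204 12
```

View pics/c8.png

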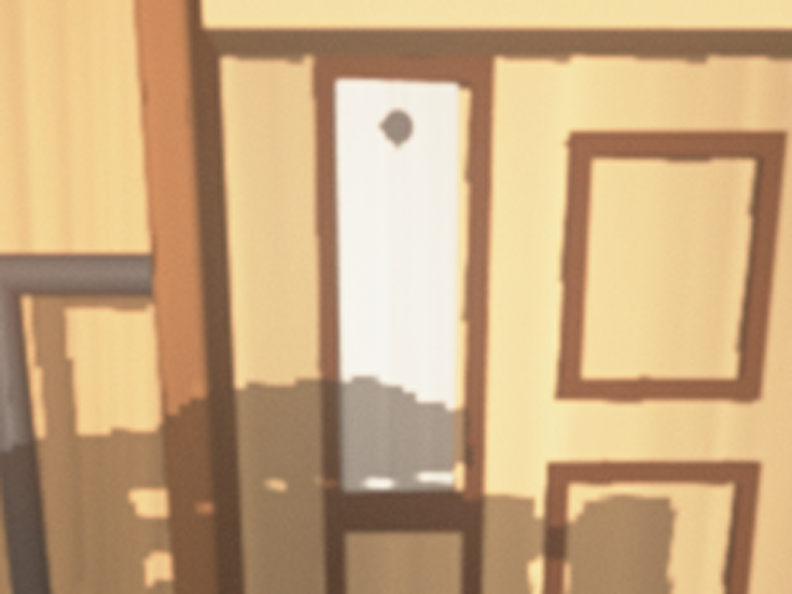

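The bar's top edge slopes from (335,78) to (458,84), so its left side is probably riding on the left rib. I'll nudge it 2 mm further in +x.

>>> {"fn": "send_rows", "kwargs": {"motion": [0.5, 4, 0.1, 1, 0, 0.5, 3.9, 0.1, 1, 0, 0.5, 0, 0, 3, 0, 0.5, 0, 0, 3, 0, 0.5, 0, 0, 2, 0, 0.5, 0, 0, 1, 0, 0.5, 0, 0, 0.9, 0, 0.5, 0, 0, 0, 0, 0.5, 0, 0, 0, 0]}}

```text
time: 22.65
position: [0.4753, 0.2612, 0.0279]
eef_rot: [2.155, 2.285, 0.001]
ft_force: [-0.1, 0.2, 1.1]
grip_width: 0.499
gripper_force: 0.0
```

>>> {"fn": "send_rows", "kwargs": {"motion": [0.2, 0, 0, 0, 0, 0.2, 0, 0, 0, 0, 0.2, 0, 0, 0, 0, 0.2, 0, 0, 0, 0], "force": 8}}

```text
time: 22.98
position: [0.475, 0.2609, 0.0278]
eef_rot: [2.156, 2.285, 0.001]
ft_force: [-0.5, 1.1, 1.3]
grip_width: 0.351
gripper_force: 8.0
```

>>> {"fn": "send_rows", "kwargs": {"motion": [0.45, 0, 0, 0, 0, 0.45, 0, 0, 0, 0, 0.45, 0, 0, 0, 0, 0.45, 0, 0, -1, 0, 0.45, 0, 0, -3, 0, 0.45, -2, 0, -4, 0, 0.45, -4, 0, -1, 0, 0.45, -2, 0, -3, 0, 0.45, 0, 0, 0, 0, 0.45, 0, 0, 0, 0]}}

```text
time: 23.82
position: [0.4802, 0.1816, 0.1466]
eef_rot: [2.157, 2.282, 0.004]
ft_force: [-0.2, -0.2, -0.6]
grip_width: 0.454
gripper_force: 0.0
```

```bash
python3 chk.py c9 .4735 .263 | egrep "pos|93|9[24]\."; python3 - <<'E'
from h import *
for n in("w7","c8","c9"):
    f=dict(np.load(n+".npz"))
    g=cv2.cvtColor(f["img"],cv2.COLOR_RGB2HSV);sat=g[...,1].astype(int)
    # sub-pixel sat crossings along column for top end; along rows for sides
    def cross(v,t=55):
        k=[i for i in range(1,len(v)) if (v[i-1]-t)*(v[i]-t)<0]; return [round(i-1+(t-v[i-1])/(v[i]-v[i-1]),1) for i in k]
    print(n,"top ends by col",[(c,[x+15 for x in cross(sat[15:60,c])][:2]) for c in(308,313,318,330,335,340)])
    print("   sides by row",[(r,[x+290 for x in cross(sat[r,290:360])]) for r in(60,80,100,115)])
    print("   rib outer/inner by row",[(r,[x+290 for x in cross(sat[r,290:365],108)]) for r in(60,80,100,115)])
E
```

```text
pos [0.4802 0.1816 0.1466] t 23.8167 yaw 93.23
[ 89. 294.] [241.3  60.7  41.4  27.2   3.1]
[325.  83.] [474.  274.9  79.   30.1  93.1]
105 [107. 336.] [246.9   4.4  33.4  21.3  93.1]
105 [406.  93.] [546.  274.6  55.3  43.7  93.3]
105 [328. 210.] [481.6 166.4  71.5  37.1  93.2]
105 [237. 123.] [397.7 241.   33.1  23.9  94.2]
105 [219. 148.] [387.8 215.2 111.6  49.4  93.2]
105 [ 76. 117.] [253.7 238.1  61.8   7.6  92.7]
105 [108. 111.] [282.7 238.8  75.1  22.1  92.4]
115 [406.  93.] [546.5 275.4  56.9  45.5  93.2]
w7 top ends by col [(308, [np.float64(36.0)]), (313, [np.float64(36.2)]), (318, [np.float64(36.4)]), (330, [np.float64(36.8)]), (335, [np.float64(37.1)]), (340, [np.float64(37.2)])]
   sides by row [(60, [np.float64(306.9), np.float64(343.6)]), (80, [np.float64(307.1), np.float64(343.5)]), (100, [np.float64(307.4), np.float64(343.2)]), (115, [np.float64(307.7), np.float64(342.9)])]
   rib outer/inner by row [(60, [np.float64(300.8), np.float64(305.3), np.float64(347.2), np.float64(354.4)]), (80, [np.float64(305.5), np.float64(347.3), np.float64(353.6)]), (100, [np.float64(30
[... 816 characters left out ...]
1.3)])]
c9 top ends by col [(308, [np.float64(35.6)]), (313, [np.float64(35.7)]), (318, [np.float64(35.8)]), (330, [np.float64(36.5)]), (335, [np.float64(36.7)]), (340, [np.float64(36.8)])]
   sides by row [(60, [np.float64(305.3), np.float64(342.6)]), (80, [np.float64(305.7), np.float64(342.5)]), (100, [np.float64(342.3)]), (115, [np.float64(306.2), np.float64(342.2)])]
   rib outer/inner by row [(60, [np.float64(298.8), np.float64(303.9), np.float64(345.5), np.float64(353.0)]), (80, [np.float64(299.2), np.float64(304.1), np.float64(352.4)]), (100, [np.float64(304.3), np.float64(345.3), np.float64(352.0)]), (115, [np.float64(300.3), np.float64(305.0), np.float64(345.1), np.float64(351.5)])]
```

```bash
python3 - <<'E'
from h import *
def cross(v,t):
    v=np.array(v,float);k=[i for i in range(1,len(v)) if (v[i-1]-t)*(v[i]-t)<0]; return [round(float(i-1+(t-v[i-1])/(v[i]-v[i-1])),1) for i in k]
f=dict(np.load("c9.npz"));s=cv2.cvtColor(f["img"],cv2.COLOR_RGB2HSV)[...,1].astype(int)
print("rib top-edge (A)",[(c,[x+20 for x in cross(s[20:45,c],95)]) for c in(303,308,315,325,335,342,350)])
print("rib D rows",[(c,[x+45 for x in cross(s[45:75,c],108)]) for c in(385,395,405,415,425)])
print("bottom end A",[(c,[x+145 for x in cross(s[145:180,c],60)]) for c in(310,315,320,330,335,340)])
f=dict(np.load("w5.npz"));s=cv2.cvtColor(f["img"],cv2.COLOR_RGB2HSV)[...,1].astype(int)
print("w5 bar top",[(c,[x+50 for x in cross(s[50:80,c],60)]) for c in(310,315,320,325,330,335)])
print("w5 strip top",[(c,[x+30 for x in cross(s[30:60,c],60)]) for c in(341,345,350,354)])
E
```

```text
rib top-edge (A) [(303, []), (308, [34.6]), (315, [34.8]), (325, [35.2]), (335, [35.7]), (342, []), (350, [])]
rib D rows [(385, [50.9, 59.9]), (395, [50.8, 60.1]), (405, [50.6, 60.7]), (415, [50.6, 61.2]), (425, [50.4, 60.3])]
bottom end A [(310, [161.3]), (315, [161.3]), (320, [161.1]), (330, [160.4]), (335, [160.3]), (340, [])]
w5 bar top [(310, [61.1]), (315, [61.1]), (320, [61.1]), (325, [61.1]), (330, [61.1]), (335, [61.1])]
w5 strip top [(341, [40.1]), (345, [40.1]), (350, [40.1]), (354, [40.1])]
```

The image rows show the bar's left side is closer by about 4 mm, so it is riding on the left rib. I'll grip firmly, lift, shift +1.2 mm in drawer x and set it down again.

>>> {"fn": "send_rows", "kwargs": {"motion": [0.5, 4, 0, 1, 0, 0.5, 3.9, 0, 1, 0, 0.5, 0, 0, 3, 0, 0.5, 0, 0, 3, 0, 0.5, 0, 0, 2, 0, 0.5, 0, 0, 1, 0, 0.5, 0, 0, 0.6, 0, 0.5, 0, 0, 0, 0, 0.5, 0, 0, 0, 0]}}

```text
time: 24.62
position: [0.4752, 0.2615, 0.0292]
eef_rot: [2.155, 2.285, 0.001]
ft_force: [0.2, 0.8, 0.5]
grip_width: 0.502
gripper_force: 0.0
```

>>> {"fn": "send_rows", "kwargs": {"motion": [0.2, 0, 0, 0, 0, 0.2, 0, 0, 0, 0, 0.2, 0, 0, 0, 0, 0.2, 0, 0, 0, 0, 0.2, 0, 0, -0.5, 0, 0.2, 0, 0, -0.7, 0, 0.2, 0, 0, 0, 0, 0.2, 0, 0, 0, 0], "force": 30}}

```text
time: 25.28
position: [0.4751, 0.2612, 0.0413]
eef_rot: [2.156, 2.285, 0.001]
ft_force: [0.4, 0.7, -1.2]
grip_width: 0.338
gripper_force: 29.6
```

>>> {"fn": "send_rows", "kwargs": {"motion": [0.2, 0, 0.12, 0, 0, 0.2, 0, 0, 0, 0, 0.2, 0, 0, 0.4, 0, 0.2, 0, 0, 0.3, 0, 0.2, 0, 0, 0.2, 0, 0.2, 0, 0, 0.2, 0, 0.2, 0, 0, 0, 0, 0.2, 0, 0, 0, 0]}}

```text
time: 25.95
position: [0.4761, 0.2612, 0.0297]
eef_rot: [-2.156, -2.285, 0.0]
ft_force: [0.3, 0.3, -0.3]
grip_width: 0.332
gripper_force: 29.6
```

>>> {"fn": "send_rows", "kwargs": {"motion": [0.2, 0, 0, 0.1, 0, 0.2, 0, 0, 0, 0, 0.45, 0, 0, 0, 0, 0.45, 0, 0, 0, 0, 0.45, 0, 0, 0, 0, 0.45, 0, 0, -1, 0, 0.45, 0, 0, -3, 0, 0.45, -2, 0, -4, 0, 0.45, -4, 0, -1, 0, 0.45, -2, 0, -3, 0, 0.45, 0, 0, 0, 0, 0.45, 0, 0, 0, 0]}}

```text
time: 26.95
position: [0.4814, 0.1821, 0.1479]
eef_rot: [2.156, 2.282, 0.004]
ft_force: [-0.9, 0.5, -0.1]
grip_width: 0.451
gripper_force: 0.0
```

```bash
cat > tilt.py <<'E'
import sys
from h import *
def ends(f,c):
    "bar corner rows/cols from rotated-rect approx: side lengths in mm at z=.024"
    m=np.zeros(f["img"].shape[:2],np.uint8);cv2.drawContours(m,[c],-1,1,-1)
    h=cv2.convexHull(c);q=cv2.approxPolyN(h,4).reshape(-1,2).astype(float) if hasattr(cv2,"approxPolyN") else cv2.boxPoints(cv2.minAreaRect(h))
    p=ray(f,q,.024);return q,[round(float(np.hypot(*(p[i]-p[i-1])))*1000,1) for i in range(4)]
if __name__=="__main__":
    for n in sys.argv[1:]:
        f=dict(np.load(n+".npz"))
        s=cv2.cvtColor(f["img"],cv2.COLOR_RGB2HSV);m=((s[...,1]<75)&(s[...,2]>85)).astype(np.uint8);m[225:]=0
        for c in cv2.findContours(m,0,cv2.CHAIN_APPROX_NONE)[0]:
            if cv2.contourArea(c)>800: q,l=ends(f,c);print(n,c[:,0].mean(0).round(),q.round(1).tolist(),l,rect(f,c,.024))
E
python3 chk.py c10 .4755 .263 | egrep "pos|9[234]\.";python3 tilt.py c9 c10
```

```text
pos [0.4814 0.1821 0.1479] t 26.95 yaw 93.23
[325.  84.] [475.4 275.7  76.2  30.2  93.2]
105 [107. 335.] [246.9   3.7  33.6  21.7  92.6]
105 [406.  94.] [547.5 275.2  55.6  43.7  93.2]
105 [327. 211.] [483.3 167.   70.7  36.7  93.2]
105 [237. 123.] [399.2 240.9  32.4  23.6  93.2]
115 [406.  93.] [548.  275.2  57.2  45.5  93.3]
c9 [215. 109.] [[248.0, 90.0], [248.0, 100.0], [203.0, 156.0], [196.0, 90.0]] [44.0, 8.0, 64.7, 55.6] [389.2 244.8  47.8  43.9  93.1]
c9 [324.  98.] [[343.0, 36.0], [343.0, 161.0], [306.0, 161.0], [304.0, 36.0]] [31.5, 101.2, 33.4, 101.1] [474.9 263.9 101.2  32.4  93.3]
c10 [216. 110.] [[249.0, 91.0], [249.0, 100.0], [204.0, 156.0], [197.0, 91.0]] [44.2, 7.3, 65.0, 55.1] [390.7 244.5  48.4  43.8  92.7]
c10 [324.  98.] [[343.0, 37.0], [343.0, 161.0], [307.0, 162.0], [305.0, 37.0]] [30.9, 100.9, 32.7, 101.8] [476.2 263.7 101.8  32.5  93.3]
```

```bash
cat > slope.py <<'E'
import sys
from h import *
def cross(v,t):
    v=np.array(v,float);k=[i for i in range(1,len(v)) if (v[i-1]-t)*(v[i]-t)<0]; return [round(float(i-1+(t-v[i-1])/(v[i]-v[i-1])),1) for i in k]
n,c0,c1,ra,rb,rc,rd=sys.argv[1],*map(int,sys.argv[2:8])
f=dict(np.load(n+".npz"));s=cv2.cvtColor(f["img"],cv2.COLOR_RGB2HSV)[...,1].astype(int)
cs=np.linspace(c0,c1,6).astype(int)
print("far end",[(int(c),[round(x+ra,1) for x in cross(s[ra:rb,c],60)]) for c in cs]);print("near end",[(int(c),[round(x+rc,1) for x in cross(s[rc:rd,c],60)]) for c in cs])
mid=(rb+rc)//2
for r in (rb+8,mid,rc-8): print("row",r,"bar",[round(x+c0-25,1) for x in cross(s[r,c0-25:c1+25],60)],"rib",[round(x+c0-25,1) for x in cross(s[r,c0-25:c1+25],108)])
E
python3 slope.py c10 310 340 20 50 145 180
python3 - <<'E'
from h import *
f=grab("top");np.savez("t10.npz",**f)
a=cv2.resize(f["img"][90:260,130:430],None,fx=2.66,fy=2.66,interpolation=cv2.INTER_CUBIC)[:,:,::-1];cv2.imwrite("pics/t10.png",a)
b=cv2.imread("pics/t2.png")
for nm,(y0,y1,x0,x1) in dict(front=(330,450,40,220),unit=(40,200,30,220),drawerin=(250,330,40,220)).items():
    A=cv2.cvtColor(a[y0:y1,x0:x1],6).astype(np.float32);B=cv2.cvtColor(b[y0:y1,x0:x1],6).astype(np.float32)
    print(nm,cv2.phaseCorrelate(B,A))
E
```

```text
far end [(310, [36.6]), (316, [36.7]), (322, [37.1]), (328, [37.3]), (334, [37.6]), (340, [37.7])]
near end [(310, [161.4]), (316, [161.2]), (322, [161.1]), (328, [161.1]), (334, [161.0]), (340, [160.2])]
row 58 bar [305.5] rib [299.3, 304.1, 345.9, 353.3]
row 97 bar [306.0, 342.6] rib [299.9, 304.6, 345.7, 352.3]
row 137 bar [306.7, 340.5] rib [351.5]
front ((-0.7400675275351603, -0.1725411313514087), 0.07659822463989258)
unit ((0.46656242814559334, 0.06972599284034686), 0.3688251733779907)
drawerin ((2.8194319164366703, -4.342570115534144), 0.0037283423211839466)
```

```bash
python3 - <<'E'
from h import *
f=dict(np.load("t10.npz"));a=cv2.imread("pics/t10.png");b=cv2.imread("pics/t2.png")
p=proj(f,[[.372,.2208,.04],[.41,.22,.052]]);p=(p-[130,90])*2.66;print(p)
x,y=p[0].astype(int)
print(a.shape); cv2.imwrite("pics/cmp.png",np.hstack([b[230:,20:330],a[230:,20:330]]))
E
```

```text
[[158.93153427 443.19872592]
 [155.86238711 408.22595782]]
(452, 798, 3)
```

View pics/cmp.png

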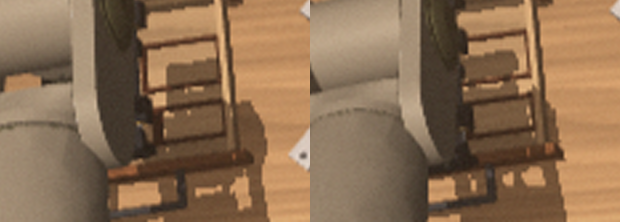

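The comparison shows the drawer front moved about 5 px, from row 157 to row 152. The drawer has been dragged about 6 mm inwards, which is harmless, and the bar is still tilted. I'll regrip higher, lift, shift +1.7 mm and lower it.

>>> {"fn": "send_rows", "kwargs": {"motion": [0.45, 4, 0, 1, 0, 0.45, 4, -0.05, 1, 0, 0.45, 0, 0, 3, 0, 0.45, 0, 0, 3, 0, 0.45, 0, 0, 2, 0, 0.45, 0, 0, 1, 0, 0.45, 0, 0, 0.6, 0, 0.45, 0, 0, 0, 0, 0.45, 0, 0, 0, 0]}}

```text
time: 27.8
position: [0.4759, 0.2628, 0.0307]
eef_rot: [2.155, 2.285, 0.001]
ft_force: [-0.2, -0.0, 0.7]
grip_width: 0.451
gripper_force: 0.0
```

>>> {"fn": "send_rows", "kwargs": {"motion": [0.2, 0, 0, 0, 0, 0.2, 0, 0, 0, 0, 0.2, 0, 0, 0, 0, 0.2, 0, 0, 0, 0, 0.2, 0, 0, -0.5, 0, 0.2, 0, 0, -0.7, 0, 0.2, 0, 0, 0, 0, 0.2, 0, 0, 0, 0], "force": 30}}

```text
time: 28.47
position: [0.4756, 0.2626, 0.0425]
eef_rot: [2.156, 2.285, 0.001]
ft_force: [0.1, 0.3, -2.2]
grip_width: 0.337
gripper_force: 29.7
```

>>> {"fn": "send_rows", "kwargs": {"motion": [0.2, 0, 0.17, 0, 0, 0.2, 0, 0, 0, 0, 0.2, 0, 0, 0.4, 0, 0.2, 0, 0, 0.3, 0, 0.2, 0, 0, 0.2, 0, 0.2, 0, 0, 0.2, 0, 0.2, 0, 0, 0.1, 0, 0.2, 0, 0, 0, 0, 0.2, 0, 0, 0, 0]}}

```text
time: 29.22
position: [0.4781, 0.2626, 0.031]
eef_rot: [2.155, 2.284, 0.003]
ft_force: [-0.9, -1.3, 7.7]
grip_width: 0.333
gripper_force: 29.9
```

>>> {"fn": "send_rows", "kwargs": {"motion": [0.42, 0, 0, 0, 0, 0.42, 0, 0, 0, 0, 0.42, 0, 0, 0, 0, 0.42, 0, 0, -1, 0, 0.42, 0, 0, -3, 0, 0.42, -2, 0, -4, 0, 0.42, -4, 0, -1, 0, 0.42, -2, 0, -3, 0, 0.42, 0, 0, 0, 0, 0.42, 0, 0, 0, 0]}}

```text
time: 30.05
position: [0.4825, 0.1836, 0.1491]
eef_rot: [2.157, 2.282, 0.004]
ft_force: [0.0, 1.2, -0.2]
grip_width: 0.419
gripper_force: 0.0
```

```bash
python3 chk.py c11 .478 .263 | egrep "pos|9[234]\.|crop";python3 tilt.py c11;python3 slope.py c11 310 340 20 50 145 180
```

```text
pos [0.4825 0.1836 0.1491] t 30.05 yaw 93.23
[ 91. 294.] [244.4  61.   47.3  27.5   3.1]
[325.  85.] [477.1 275.7  76.9  30.   93.4]
105 [110. 332.] [249.9  11.9  49.2  28.   93.1]
105 [406.  95.] [548.8 275.2  56.   43.8  93.2]
105 [328. 211.] [484.3 167.1  71.1  36.6  93.2]
115 [406.  95.] [549.3 275.6  56.8  45.4  93.3]
crop origin 205 15
c11 [325. 100.] [[345.0, 40.0], [342.0, 163.0], [307.0, 163.0], [306.0, 39.0]] [31.9, 101.0, 32.0, 101.7] [477.8 264.  101.7  32.1  93.1]
far end [(310, [39.2]), (316, [39.4]), (322, [39.6]), (328, [39.6]), (334, [39.9]), (340, [40.2])]
near end [(310, [163.2]), (316, [163.0]), (322, [162.9]), (328, [162.5]), (334, [162.4]), (340, [162.1])]
row 58 bar [306.1, 343.6] rib [299.4, 305.1, 346.3, 353.4]
row 97 bar [306.7, 343.2] rib [300.8, 305.2, 345.8, 352.3]
row 137 bar [307.4, 341.3] rib [304.9, 305.1, 345.1, 351.4]
```

>>> {"fn": "send_rows", "kwargs": {"motion": [0, 4, 0, 1, 0, 0, 4, 0, 1, 0, 0, 0, 0, 3, 0, 0, 0, 0, 3, 0, 0, 0, 0, 2, 0, 0, 0, 0, 0.7, 0, 0, 0, 0, 0, 0, 0, 0, 0, 0, 0], "force": 20}}

```text
time: 30.77
position: [0.4767, 0.2646, 0.0399]
eef_rot: [-2.154, -2.286, 0.002]
ft_force: [-0.1, 0.4, -0.4]
grip_width: 0.006
gripper_force: 0.0
```

>>> {"fn": "send_rows", "kwargs": {"motion": [0, 0, 0, 0.2, 0, 0, 0, 0, 0.1, 0, 0, 0, 0, 0, 0]}}

```text
time: 31.02
position: [0.4781, 0.2647, 0.0389]
eef_rot: [2.154, 2.284, 0.004]
ft_force: [-1.7, -0.6, 12.6]
grip_width: 0.005
gripper_force: 6.5
```

>>> {"fn": "send_rows", "kwargs": {"motion": [0, 0, 0, 0.2, 0, 0, 0, 0, 0, 0]}}

```text
time: 31.18
position: [0.4796, 0.2648, 0.0386]
eef_rot: [2.152, 2.283, 0.009]
ft_force: [0.3, -2.4, 25.5]
grip_width: 0.007
gripper_force: 12.6
```

>>> {"fn": "send_rows", "kwargs": {"motion": [0, 0, 0, 0.2, 0, 0, 0, 0, 0, 0]}}

```text
time: 31.35
position: [0.4811, 0.265, 0.0384]
eef_rot: [2.151, 2.281, 0.015]
ft_force: [1.3, -5.0, 38.1]
grip_width: 0.006
gripper_force: 18.9
```

>>> {"fn": "send_rows", "kwargs": {"motion": [0, 0, 0, 0.2, 0, 0, 0, 0, 0, 0]}}

```text
time: 31.52
position: [0.4826, 0.2651, 0.0381]
eef_rot: [2.149, 2.279, 0.02]
ft_force: [0.5, -5.9, 50.0]
grip_width: 0.006
gripper_force: 25.2
```

Contact came at z = 0.039, so the bar is indeed 4 mm up on the left rib. Pressing also deflects the tool in +x, which explains the drawer creep. I'll back off and remeasure.

>>> {"fn": "send_rows", "kwargs": {"motion": [0, 0, 0, -0.9, 0, 0, 0, 0, -1, 0, 0.42, 0, 0, -3, 0, 0.42, -2, 0, -4, 0, 0.42, -4, 0, -2, 0, 0.42, -2, 0, 0, 0, 0.42, 0, 0, 0, 0, 0.42, 0, 0, 0, 0]}}

```text
time: 32.18
position: [0.4813, 0.188, 0.1361]
eef_rot: [-2.157, -2.283, 0.001]
ft_force: [0.1, 0.6, 0.6]
grip_width: 0.41
gripper_force: 0.0
```

```bash
python3 chk.py c12 .478 .263 | egrep "pos|9[234]\.|crop";python3 tilt.py c12;python3 slope.py c12 310 340 20 50 145 180
```

```text
pos [0.4813 0.188  0.1361] t 32.1833 yaw 93.25
[ 92. 292.] [256.3  76.1  41.9  22.7   3.3]
[342. 104.] [487.7 266.1  97.2  29.7  93.3]
105 [113. 332.] [258.8  27.1  47.3  27.3  92.6]
105 [423. 100.] [558.6 275.6  56.1  43.6  93.1]
105 [255. 232.] [416.8 147.1  22.6  17.5  94.4]
105 [340. 218.] [494.3 167.1  70.9  36.6  92.5]
105 [248. 127.] [411.1 244.8  27.1  25.6  92.9]
105 [ 69. 128.] [254.6 234.9  55.    8.6  92.6]
105 [230. 157.] [401.3 215.1 112.7  50.3  93.2]
105 [100. 106.] [283.  251.9  93.4  22.5  91.3]
115 [423.  99.] [559.1 276.   56.8  45.3  93.2]
crop origin 206 20
c12 [227. 114.] [[261.0, 98.0], [261.0, 107.0], [212.0, 155.0], [207.0, 98.0]] [44.2, 7.0, 59.6, 46.4] [402.4 247.1  44.7  43.    3.3]
c12 [339. 105.] [[360.0, 42.0], [357.0, 170.0], [320.0, 171.0], [320.0, 41.0]] [31.2, 100.7, 32.3, 102.3] [488.  264.2 102.3  31.5  93. ]
far end [(310, []), (316, []), (322, [41.0]), (328, [41.2]), (334, [41.4]), (340, [41.6])]
near end [(310, []), (316, []), (322, [170.2]), (328, [170.3]), (334, [170.3]), (340, [170.1])]
row 58 bar [319.7, 358.8] rib [311.9, 318.2, 361.1]
row 97 bar [319.6, 357.6] rib [312.9, 318.2, 360.4]
row 137 bar [319.9, 356.5] rib [358.4]
```

>>> {"fn": "send_rows", "kwargs": {"motion": [0.45, 3.7, 0.5, 1, 0, 0.45, 3.7, 0.6, 1, 0, 0.45, 0, 0, 3, 0, 0.45, 0, 0, 3, 0, 0.45, 0, 0, 1.5, 0, 0.45, 0, 0, 0.6, 0, 0.45, 0, 0, 0.3, 0, 0.45, 0, 0, 0, 0, 0.45, 0, 0, 0, 0]}}

```text
time: 32.98
position: [0.4886, 0.2632, 0.0331]
eef_rot: [2.155, 2.285, 0.002]
ft_force: [0.3, -1.0, 0.4]
grip_width: 0.446
gripper_force: 0.0
```

>>> {"fn": "send_rows", "kwargs": {"motion": [0.2, 0, 0, 0, 0, 0.2, 0, 0, 0, 0, 0.2, 0, 0, 0, 0, 0.2, 0, 0, 0, 0, 0.2, 0, 0, -0.5, 0, 0.2, 0, 0, -2, 0, 0.2, 0, 0, -2.5, 0, 0.2, 0, 0, 0, 0, 0.2, 0, 0, 0, 0], "force": 30}}

```text
time: 33.73
position: [0.4886, 0.2628, 0.0829]
eef_rot: [2.155, 2.284, 0.003]
ft_force: [-1.1, -0.5, -2.0]
grip_width: 0.327
gripper_force: 29.8
```

```bash
python3 chk.py c13 .488 .263 | egrep "pos|9[234]\.|crop";python3 - <<'E'
from h import *
f=dict(np.load("c13.npz"));g=f["img"].astype(int)
gr=cv2.cvtColor(f["img"],cv2.COLOR_RGB2GRAY).astype(int);sa=cv2.cvtColor(f["img"],cv2.COLOR_RGB2HSV)[...,1]
for c in range(300,352,8): print(c,sa[128:165,c].tolist())
print(sa[190,282:310].tolist(),sa[190,340:370].tolist())
E
```

```text
pos [0.4886 0.2628 0.0829] t 33.7333 yaw 93.33
[324. 316.] [492.4 179.1  41.3  16.9   3.3]
[322. 220.] [488.8 254.5  86.   41.1  93.3]
105 [127. 331.] [327.6 149.7  35.2  17.6  92.8]
105 [419. 202.] [558.5 275.8  56.1  43.   93.3]
105 [ 51. 165.] [291.7 288.   55.7   8.2  92.8]
105 [ 78. 156.] [311.3 296.6  64.3  16.8  94.4]
115 [421. 202.] [558.8 275.2  59.3  45.7  94.1]
crop origin 204 125
300 [108, 107, 106, 113, 117, 122, 125, 129, 121, 123, 124, 122, 124, 123, 121, 118, 120, 124, 118, 123, 123, 122, 116, 114, 89, 65, 52, 48, 46, 42, 48, 46, 43, 44, 44, 42, 42]
308 [107, 106, 108, 110, 118, 120, 121, 119, 122, 126, 121, 121, 115, 107, 105, 106, 106, 106, 107, 106, 105, 106, 105, 102, 88, 67, 53, 45, 45, 43, 46, 43, 43, 40, 44, 42, 42]
316 [109, 107, 108, 110, 120, 124, 124, 122, 119, 125, 122, 118, 110, 106, 105, 105, 105, 104, 105, 107, 106, 106, 106, 104, 85, 63, 51, 46, 45, 45, 44, 45, 45, 44, 45, 41, 43]
324 [94, 97, 105, 111, 121, 123, 121, 126, 122, 121, 119, 119, 110, 110, 106, 106, 107, 104, 107, 105, 108, 106, 106, 102, 86, 64, 55, 49, 47, 46, 47, 45, 46, 43, 44, 44, 44]
332 [76, 74, 81, 102, 116, 125, 123, 122, 119, 124, 119, 119, 115, 107, 108, 108, 107, 106, 105, 107, 107, 105, 106, 98, 81, 63, 54, 50, 47, 47, 49, 48, 44, 46, 43, 45, 45]
340 [75, 76, 81, 103, 116, 122, 126, 124, 120, 122, 123, 120, 114, 109, 106, 106, 107, 105, 105, 108, 104, 105, 108, 99, 82, 64, 54, 49, 47, 47, 46, 46, 49, 46, 48, 47, 47]
348 [76, 75, 80, 103, 119, 133, 134, 132, 133, 132, 131, 128, 115, 101, 88, 87, 92, 105, 108, 107, 106, 107, 105, 99, 79, 64, 58, 52, 50, 50, 49, 50, 50, 50, 49, 49, 48]
[101, 100, 100, 101, 98, 98, 102, 99, 100, 101, 98, 101, 102, 86, 49, 37, 38, 41, 38, 37, 36, 36, 37, 38, 35, 37, 35, 37] [41, 40, 43, 41, 40, 43, 39, 43, 41, 44, 42, 43, 43, 44, 57, 82, 103, 108, 105, 101, 105, 103, 105, 104, 101, 102, 104, 101, 103, 104]
```

```bash
python3 - <<'E'
from h import *
f=dict(np.load("c13.npz"));h=cv2.cvtColor(f["img"],cv2.COLOR_RGB2HSV);
for r in (144,147,149): print(r,"sat",h[r,288:372,1].tolist(),"\n val",h[r,288:372,2].tolist())
print(bot.sense()["position"],proj(f,[[.488,.31,.016],[.489,.31,.016],[.49,.31,.016]]))
E
```

```text
144 sat [107, 105, 106, 104, 106, 108, 117, 122, 119, 125, 121, 120, 120, 118, 114, 108, 105, 107, 105, 104, 106, 106, 105, 105, 104, 105, 106, 104, 105, 107, 106, 103, 109, 107, 107, 106, 107, 107, 106, 108, 104, 106, 108, 107, 107, 109, 106, 106, 105, 107, 105, 107, 107, 107, 105, 108, 108, 109, 102, 90, 92, 105, 111, 124, 129, 133, 132, 132, 134, 133, 131, 120, 98, 83, 81, 81, 80, 82, 81, 84, 81, 84, 83, 83] 
 val [160, 160, 157, 159, 154, 139, 116, 109, 109, 108, 110, 108, 108, 112, 128, 154, 170, 170, 172, 171, 169, 169, 170, 170, 171, 170, 173, 171, 173, 174, 175, 176, 176, 176, 176, 175, 174, 177, 173, 174, 174, 175, 177, 174, 177, 176, 178, 180, 180, 179, 179, 179, 178, 178, 178, 177, 175, 192, 231, 244, 244, 226, 172, 148, 152, 152, 154, 156, 154, 153, 166, 212, 240, 245, 245, 245, 245, 245, 245, 244, 245, 244, 244, 245]
147 sat [107, 104, 107, 105, 105, 106, 111, 117, 123, 119, 119, 120, 123, 121, 112, 104, 106, 107, 107, 106, 106, 106, 106, 105, 105, 109, 105, 104, 107, 107, 106, 107, 107, 106, 106, 103, 105, 105, 106, 106, 105, 106, 106, 108, 107, 107, 107, 107, 108, 106,
[... 852 characters left out ...]
7, 105, 106, 106, 107, 107, 107, 106, 107, 107, 108, 113, 123, 130, 133, 132, 130, 133, 129, 124, 113, 95, 84, 82, 82, 82, 81, 82, 85, 83, 81, 83, 83] 
 val [157, 159, 158, 155, 151, 140, 121, 106, 104, 108, 105, 106, 107, 108, 123, 150, 166, 169, 170, 168, 169, 170, 168, 167, 168, 169, 168, 170, 173, 172, 174, 174, 176, 176, 176, 174, 176, 173, 173, 172, 174, 173, 175, 173, 175, 176, 177, 176, 178, 178, 179, 179, 177, 178, 175, 176, 177, 178, 178, 179, 178, 175, 156, 145, 149, 150, 153, 153, 153, 154, 168, 219, 242, 245, 245, 245, 245, 245, 245, 244, 245, 245, 244, 245]
[0.48791521 0.26258668 0.081765  ] [[328.56052134 150.52321244]
 [329.98290307 150.60690681]
 [331.40504548 150.6905871 ]]
```

The held bar is square (far end flat at row 153). The pocket centre, about column 326.4, is about 1 mm in +x of the bar. I'll shift +1.6 mm and lower gently.

>>> {"fn": "send_rows", "kwargs": {"motion": [0.2, -0.05, 0.16, 0, 0, 0.2, 0, 0, 1.5, 0, 0.2, 0, 0, 1.5, 0, 0.2, 0, 0, 1, 0, 0.2, 0, 0, 0.5, 0, 0.2, 0, 0, 0.2, 0, 0.2, 0, 0, 0, 0, 0.2, 0, 0, 0, 0]}}

```text
time: 34.45
position: [0.4901, 0.2624, 0.0356]
eef_rot: [2.156, 2.285, 0.001]
ft_force: [0.6, -0.9, -0.5]
grip_width: 0.329
gripper_force: 29.8
```

>>> {"fn": "send_rows", "kwargs": {"motion": [0.2, 0, 0, 0.1, 0, 0.2, 0, 0, 0, 0]}}

```text
time: 34.62
position: [0.49, 0.2624, 0.0346]
eef_rot: [2.156, 2.285, 0.001]
ft_force: [0.3, -0.5, -0.7]
grip_width: 0.328
gripper_force: 29.8
```

>>> {"fn": "send_rows", "kwargs": {"motion": [0.2, 0, 0, 0.1, 0, 0.2, 0, 0, 0, 0]}}

```text
time: 34.78
position: [0.4899, 0.2624, 0.0333]
eef_rot: [2.156, 2.285, 0.0]
ft_force: [-0.1, 0.0, -1.4]
grip_width: 0.327
gripper_force: 29.8
```

>>> {"fn": "send_rows", "kwargs": {"motion": [0.2, 0, 0, 0.1, 0, 0.2, 0, 0, 0, 0]}}

```text
time: 34.95
position: [0.4904, 0.2624, 0.033]
eef_rot: [2.155, 2.285, 0.002]
ft_force: [-0.9, -0.1, 4.4]
grip_width: 0.327
gripper_force: 29.9
```

>>> {"fn": "send_rows", "kwargs": {"motion": [0.2, 0, 0, 0.1, 0, 0.2, 0, 0, 0, 0]}}

```text
time: 35.12
position: [0.4911, 0.2625, 0.0328]
eef_rot: [2.154, 2.284, 0.004]
ft_force: [-1.4, -2.3, 10.3]
grip_width: 0.328
gripper_force: 29.9
```

>>> {"fn": "send_rows", "kwargs": {"motion": [0.2, 0, 0, 0.1, 0, 0.2, 0, 0, 0, 0]}}

```text
time: 35.28
position: [0.4919, 0.2625, 0.0326]
eef_rot: [2.153, 2.283, 0.007]
ft_force: [-0.7, -3.3, 15.4]
grip_width: 0.324
gripper_force: 29.9
```

>>> {"fn": "send_rows", "kwargs": {"motion": [0.2, 0, 0, -0.3, 0, 0.2, 0, 0, 0, 0, 0.42, 0, 0, 0, 0, 0.42, 0, 0, 0, 0, 0.42, 0, 0, 0, 0, 0.42, 0, 0, -1, 0, 0.42, 0, 0, -3, 0, 0.42, -2, 0, -4, 0, 0.42, -4, 0, -1, 0, 0.42, -2, 0, -2.5, 0, 0.42, 0, 0, 0, 0, 0.42, 0, 0, 0, 0]}}

```text
time: 36.28
position: [0.495, 0.1834, 0.1468]
eef_rot: [2.157, 2.282, 0.003]
ft_force: [-0.1, 0.1, 0.7]
grip_width: 0.418
gripper_force: 0.0
```

```bash
python3 chk.py c14 .49 .263 | egrep "pos|9[234]\.|crop";python3 tilt.py c14;python3 slope.py c14 310 340 20 50 145 180
```

```text
pos [0.495  0.1834 0.1468] t 36.2833 yaw 93.23
[ 93. 293.] [260.8  62.6  42.9  27.3   3.2]
[325.  85.] [488.6 276.1  76.1  30.1  93.2]
105 [109. 330.] [263.9  13.8  48.9  26.1  92.5]
105 [406.  94.] [560.4 275.6  55.4  43.7  93.3]
105 [326. 211.] [496.3 167.7  71.   36.1  94.2]
105 [ 47. 145.] [236.3 217.9  45.7  20.5  93.4]
105 [243. 124.] [417.4 243.   31.6  14.2  92.1]
105 [219. 149.] [402.1 216.  111.8  49.7  93.2]
115 [406.  94.] [560.9 275.6  57.1  45.5  93.3]
crop origin 204 15
c14 [214. 111.] [[248.0, 92.0], [248.0, 100.0], [203.0, 156.0], [196.0, 92.0]] [44.1, 6.4, 64.8, 54.1] [403.7 244.5  49.   44.   92.9]
c14 [324. 100.] [[343.0, 39.0], [343.0, 163.0], [306.0, 163.0], [304.0, 37.0]] [31.6, 100.9, 33.5, 102.3] [489.5 264.1 101.6  32.3  93.2]
far end [(310, [38.1]), (316, [38.4]), (322, [38.5]), (328, [38.6]), (334, [38.9]), (340, [39.3])]
near end [(310, [163.2]), (316, [163.2]), (322, [163.1]), (328, [162.9]), (334, [162.5]), (340, [152.9, 157.3])]
row 58 bar [305.0, 342.7] rib [298.2, 303.9, 345.6, 352.7]
row 97 bar [305.7, 342.4] rib [299.8, 304.1, 345.4, 351.5]
row 137 bar [306.5, 340.4] rib [345.6, 350.8]
```

>>> {"fn": "send_rows", "kwargs": {"motion": [0.42, 0, 3.5, 0, 0, 0.42, 0, 3.5, 0, 0, 0.42, 0, 3, 0, 0, 0.42, 0, 0, 0, 0, 0.42, 0, 0, 0, 0]}}

```text
time: 36.75
position: [0.594, 0.1907, 0.1432]
eef_rot: [-2.153, -2.285, 0.004]
ft_force: [0.0, -0.0, -0.4]
grip_width: 0.422
gripper_force: 0.0
```

```bash
python3 -c "
from h import *
np.savez('o1.npz',**grab('wrist'))"
```

>>> {"fn": "send_rows", "kwargs": {"motion": [0.42, 0, -4, 0, 0, 0.42, 0, -4, 0, 0, 0.42, 0, -4, 0, 0, 0.42, 0, -4, 0, 0, 0.42, 0, -4, 0, 0, 0.42, 0, 0, 0, 0, 0.42, 0, 0, 0, 0]}}

```text
time: 37.38
position: [0.3922, 0.1785, 0.1456]
eef_rot: [-2.154, -2.287, 0.001]
ft_force: [0.6, 0.1, 0.2]
grip_width: 0.418
gripper_force: 0.0
```

```bash
python3 - <<'E'
from h import *
np.savez('o2.npz',**grab('wrist'))
out=[]
for n in("o1","c14","o2"):
    f=dict(np.load(n+".npz"));c=proj(f,[[.4905,.263,.02]])[0].astype(int);print(n,c)
    x0=min(max(c[0]-33,0),640-66);y0=max(c[1]-75,0)
    out.append(cv2.resize(f["img"][y0:y0+150,x0:x0+66],(264,600),interpolation=cv2.INTER_CUBIC))
cv2.imwrite("pics/o.png",np.hstack(out)[:,:,::-1])
E
```

```text
o1 [211 107]
c14 [325 105]
o2 [444 107]
```

View pics/o.png

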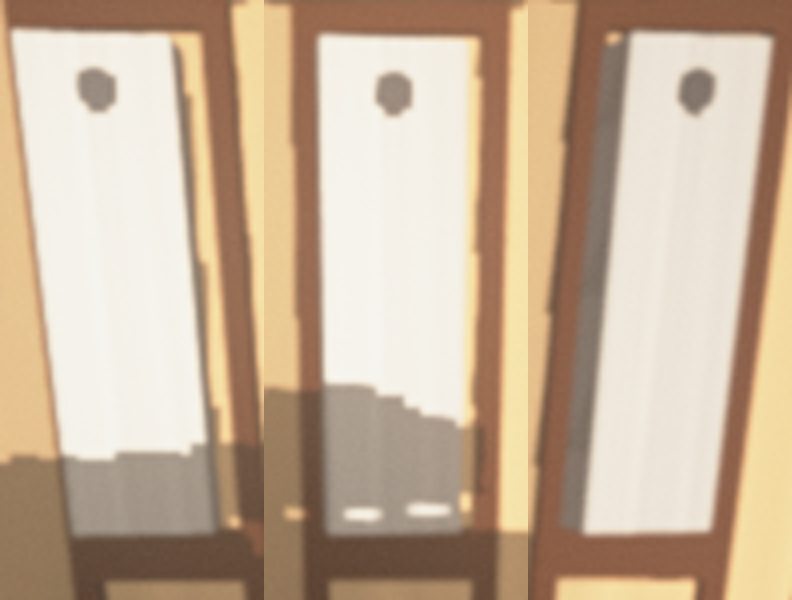

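Seen from both sides (left and right panels), bar A's left face is wide and its right face thin. So it is tilted and just catching the left rib. I'll push it +x with the left finger alone, without squeezing.

>>> {"fn": "send_rows", "kwargs": {"motion": [0.5, 1.94, 2.61, 0, 0, 0.5, 1.94, 2.61, 0, 0, 0.5, 1.94, 2.61, 0, 0, 0.5, 1.95, 2.61, 0, 0, 0.5, 0, 0, 3, 0, 0.5, 0, 0, 3, 0, 0.5, 0, 0, 3, 0, 0.5, 0, 0, 1.6, 0, 0.5, 0, 0, 0.9, 0, 0.5, 0, 0, 0, 0, 0.5, 0, 0, 0, 0]}}

```text
time: 38.35
position: [0.4951, 0.2619, 0.031]
eef_rot: [2.156, 2.285, 0.001]
ft_force: [-0.5, -0.2, 0.3]
grip_width: 0.5
gripper_force: 0.0
```

>>> {"fn": "send_rows", "kwargs": {"motion": [0.5, 0, 0.1, 0, 0, 0.5, 0, 0.1, 0, 0, 0.5, 0, 0.1, 0, 0, 0.5, 0, 0.05, 0, 0, 0.5, 0, 0, 0, 0]}}

```text
time: 38.77
position: [0.4981, 0.2619, 0.0309]
eef_rot: [2.156, 2.285, 0.001]
ft_force: [0.3, 0.3, 1.2]
grip_width: 0.497
gripper_force: 0.0
```

>>> {"fn": "send_rows", "kwargs": {"motion": [0.5, 0, -0.5, 0, 0, 0.45, 0, -0.3, 0, 0, 0.45, 0, 0, -1, 0, 0.45, 0, 0, -3, 0, 0.45, -2, 0, -4, 0, 0.45, -4, 0, -1, 0, 0.45, -2, 0, -2.5, 0, 0.45, 0, 0, 0, 0, 0.45, 0, 0, 0, 0]}}

```text
time: 39.52
position: [0.4949, 0.1824, 0.1443]
eef_rot: [2.157, 2.282, 0.004]
ft_force: [-0.1, -0.5, -0.2]
grip_width: 0.453
gripper_force: 0.0
```

```bash
python3 chk.py c15 .49 .263 | egrep "pos|9[234]\.|crop";python3 tilt.py c15;python3 slope.py c15 310 340 20 50 145 180
```

```text
pos [0.4949 0.1824 0.1443] t 39.5167 yaw 93.23
[ 90. 294.] [259.   65.   38.8  23.4   3.2]
[326.  84.] [489.6 275.3  76.4  30.3  94. ]
105 [547. 320.] [744.5  53.2  24.4  20.9  93.1]
105 [384. 183.] [552.  193.5  27.4  20.6  96. ]
105 [406.  93.] [560.5 275.6  55.6  43.6  93.2]
105 [327. 209.] [496.1 168.4  71.8  36.8  93.2]
105 [242. 124.] [417.5 242.   32.8  14.3  93.3]
105 [ 90. 120.] [284.1 232.   60.6  21.6  93.5]
105 [218. 148.] [402.1 215.6 111.7  49.9  93.4]
115 [407.  92.] [561.  275.6  57.2  45.6  93.3]
crop origin 204 14
c15 [213. 109.] [[254.0, 90.0], [208.0, 150.0], [201.0, 148.0], [195.0, 90.0]] [49.4, 66.5, 6.2, 48.1] [403.6 244.7  49.2  43.9  93. ]
c15 [325.  99.] [[344.0, 37.0], [344.0, 162.0], [308.0, 162.0], [305.0, 37.0]] [31.3, 100.4, 32.3, 100.4] [490.4 263.8 100.6  31.9  93.7]
far end [(310, [37.2]), (316, [37.1]), (322, [37.1]), (328, [37.1]), (334, [36.9]), (340, [36.9])]
near end [(310, [162.1]), (316, [162.2]), (322, [162.1]), (328, []), (334, [162.1]), (340, [162.0])]
row 58 bar [306.1] rib [304.5, 345.9]
row 97 bar [306.7, 343.7] rib [301.5, 305.2, 345.7, 351.7]
row 137 bar [308.1, 341.6] rib [346.9, 351.2]
```

The far and near edges are now level, so bar A lies flat, 0.2 mm off centre, and the drawer stayed put. Now bar C.

>>> {"fn": "send_rows", "kwargs": {"motion": [0.6, -3.72, -0.43, -0.55, 0, 0.6, -3.72, -0.43, -0.55, 0, 0.6, -3.72, -0.43, -0.55, 0, 0.6, -3.72, -0.43, -0.55, 0, 0.6, -3.72, -0.43, -0.55, 0, 0.6, -3.72, -0.43, -0.55, 0, 0.6, -3.72, -0.43, -0.55, 0, 0.6, -3.72, -0.43, -0.55, 0, 0.6, -3.72, -0.43, -0.55, 0, 0.6, -3.72, -0.43, -0.55, 0]}}

```text
time: 40.4
position: [0.4729, -0.1916, 0.197]
eef_rot: [-2.153, -2.285, 0.0]
ft_force: [0.7, 0.6, -1.0]
grip_width: 0.598
gripper_force: 0.0
```

>>> {"fn": "send_rows", "kwargs": {"motion": [0.6, 0, 0, 0, -5.9, 0.6, 0, 0, 0, -5.9, 0.6, 0, 0, 0, -5.9, 0.6, 0, 0, 0, -5.9, 0.6, 0, 0, 0, 0, 0.6, 0, 0, 0, 0, 0.6, 0, 0, 0, 0]}}

```text
time: 40.98
position: [0.4732, -0.1903, 0.1972]
eef_rot: [-1.645, -2.675, -0.0]
ft_force: [-0.2, -0.0, -0.9]
grip_width: 0.599
gripper_force: 0.0
```

```bash
python3 bar.py w20
```

```text
pos [ 0.4732 -0.1903  0.1972] t 40.9833 yaw 116.82
[473. 226.] [ 654.8 -160.4   64.3   17.4   82.3]
[518.  72.] [597.8   2.   51.2  38.3  47.4]
```

```bash
python3 - <<'E'
from h import *
f=dict(np.load("w20.npz"));print(proj(f,[[.4455,-.138,.012]]))
h=cv2.cvtColor(f["img"],cv2.COLOR_RGB2HSV);print(h[100:200:15,324].tolist(),h[140,290:360:8].tolist())
for lo,sat in((60,50),(60,70)):
    for c in blobs(f,lo,sat,300): print(lo,sat,c[:,0].mean(0).round(),rect(f,c,.012))
E
```

```text
[[324.77881428 128.24374561]]
[[19, 18, 237], [16, 44, 149], [14, 44, 144], [15, 43, 143], [15, 105, 143], [14, 113, 138], [15, 114, 139]] [[16, 111, 223], [15, 112, 168], [15, 110, 146], [16, 40, 146], [16, 42, 144], [16, 40, 146], [15, 83, 147], [15, 110, 139], [15, 113, 218]]
60 50 [238. 299.] [ 438.6 -380.9   97.5   36.3   25.5]
60 50 [591. 295.] [ 845.6 -171.4   91.3   38.7   23.7]
60 50 [420. 297.] [ 653.8 -268.5   74.9   41.6   29. ]
60 50 [ 87. 293.] [ 264.1 -461.2  163.2   42.3   38.2]
60 50 [472. 226.] [ 654.6 -160.5   65.3   18.9   83.1]
60 50 [612. 161.] [750.5 -32.6 105.4  66.7 133.3]
60 50 [324. 127.] [ 444.7 -137.9   63.9   28.6  115.6]
60 50 [517.  72.] [597.6   1.8  52.3  39.5  47.2]
60 70 [591. 295.] [ 845.6 -171.4   91.3   38.7   23.7]
60 70 [326. 295.] [ 539.7 -324.7  331.2   45.7   26.9]
60 70 [ 87. 293.] [ 264.5 -460.8  164.4   42.3   38.2]
60 70 [473. 226.] [ 655.2 -160.5   66.2   20.3   82.2]
60 70 [616. 160.] [750.6 -33.1 107.   67.2 133.3]
60 70 [324. 127.] [ 445.  -137.8   65.8   29.3  116.1]
60 70 [516.  72.] [5.964e+02 4.000e-01 5.750e+01 4.030e+01 4.740e+01]
```

>>> {"fn": "send_rows", "kwargs": {"motion": [0.6, 3, -0.1, 2, 0, 0.6, 2.95, -0.05, 2, 0.5, 0.6, 0, 0, 3, 0, 0.6, 0, 0, 3, 0, 0.6, 0, 0, 3, 0, 0.6, 0, 0, 2.5, 0, 0.6, 0, 0, 1.5, 0, 0.6, 0, 0, 1, 0, 0.6, 0, 0, 0, 0, 0.6, 0, 0, 0, 0]}}

```text
time: 41.87
position: [0.445, -0.1387, 0.0181]
eef_rot: [1.655, 2.67, -0.0]
ft_force: [-0.5, 0.5, 0.0]
grip_width: 0.604
gripper_force: 0.0
```

>>> {"fn": "send_rows", "kwargs": {"motion": [0.2, 0, 0, 0, 0, 0.2, 0, 0, 0, 0, 0.2, 0, 0, 0, 0, 0.2, 0, 0, 0, 0, 0.2, 0, 0, 0, 0, 0.2, 0, 0, -1, 0, 0.2, 0, 0, -3.5, 0, 0.2, 0, 0, -3, 0, 0.2, 0, 0, 0, 0], "force": 25}}

```text
time: 42.62
position: [0.4468, -0.1397, 0.0979]
eef_rot: [1.65, 2.663, -0.0]
ft_force: [0.5, -0.2, 0.2]
grip_width: 0.337
gripper_force: 25.0
```

>>> {"fn": "send_rows", "kwargs": {"motion": [0.2, -2.78, 2.6, 0, 0, 0.2, -2.78, 2.6, 0, 0, 0.2, -2.78, 2.6, 0, 0, 0.2, -2.78, 2.6, 0, 0, 0.2, -2.78, 2.6, 0, 0, 0.2, 0, 0, 0, 6.9, 0.2, 0, 0, 0, 6.9, 0.2, 0, 0, 0, 6.9, 0.2, 0, 0, 0, 6.9, 0.2, 0, 0, 0, 6.8, 0.2, 0, 0, 0, 0, 0.2, 0, 0, 0, 0]}}

```text
time: 43.62
position: [0.6229, -0.2051, 0.0926]
eef_rot: [-2.366, -2.066, 0.0]
ft_force: [0.5, -0.0, -0.8]
grip_width: 0.336
gripper_force: 25.0
```

```bash
python3 - <<'E'
from h import *
s=bot.sense();print(s["position"],np.degrees(yaw()),s["grip_width"],rel(.6234,-.2033,.0178))
f=grab("wrist");np.savez("w21.npz",**f);sa=cv2.cvtColor(f["img"],cv2.COLOR_RGB2HSV)
print(sa[150:225:1,325,1].tolist())
for c in blobs(f,85,40,300): print(c[:,0].mean(0).round(),rect(f,c,.004))
E
```

```text
[ 0.62288456 -0.20512536  0.09263846] 82.23561276922061 0.33591540575092393 [0.19 0.03 7.48]
[108, 106, 105, 107, 107, 108, 109, 107, 108, 107, 106, 106, 109, 105, 106, 106, 107, 105, 103, 107, 104, 103, 107, 106, 107, 105, 106, 105, 103, 106, 108, 106, 109, 108, 102, 84, 56, 41, 44, 41, 38, 36, 38, 38, 36, 34, 36, 36, 36, 38, 36, 35, 34, 34, 40, 39, 42, 40, 39, 44, 40, 41, 40, 41, 37, 39, 37, 37, 35, 35, 35, 35, 36, 36, 35]
[547. 295.] [ 807.1 -315.    41.8   16.5  178.4]
[104. 296.] [ 411.4 -262.1   52.8   21.4  166.8]
[344. 196.] [ 632.5 -199.4  152.9   63.7   80.7]
```

>>> {"fn": "send_rows", "kwargs": {"motion": [0.2, 0.2, 0, 0, 0.2, 0.2, 0, 0, 3, 0, 0.2, 0, 0, 2.5, 0, 0.2, 0, 0, 1.2, 0, 0.2, 0, 0, 0.5, 0, 0.2, 0, 0, 0.3, 0, 0.2, 0, 0, 0, 0, 0.2, 0, 0, 0, 0]}}

```text
time: 44.33
position: [0.624, -0.2035, 0.0191]
eef_rot: [2.372, 2.057, 0.001]
ft_force: [0.4, -0.0, -0.5]
grip_width: 0.333
gripper_force: 25.0
```

>>> {"fn": "send_rows", "kwargs": {"motion": [0.2, 0, 0.2, 0, 0, 0.2, 0, 0.2, 0, 0, 0.2, 0, 0.2, 0, 0, 0.2, 0, 0.1, 0, 0, 0.2, 0, 0.1, 0, 0, 0.2, 0, 0.1, 0, 0, 0.2, 0, 0, 0, 0]}}

```text
time: 44.92
position: [0.6311, -0.2045, 0.0184]
eef_rot: [-2.371, -2.056, 0.004]
ft_force: [-11.1, 2.0, 11.1]
grip_width: 0.33
gripper_force: 25.0
```

>>> {"fn": "send_rows", "kwargs": {"motion": [0.2, -0.2, 0, 0, 0, 0.2, -0.2, 0, 0, 0, 0.2, -0.2, 0, 0, 0, 0.2, -0.1, 0, 0, 0, 0.2, -0.1, 0, 0, 0, 0.2, -0.1, 0, 0, 0, 0.2, 0, 0, 0, 0]}}

```text
time: 45.5
position: [0.6302, -0.2106, 0.0184]
eef_rot: [-2.368, -2.055, -0.001]
ft_force: [-9.6, 13.8, 13.7]
grip_width: 0.334
gripper_force: 25.0
```

>>> {"fn": "send_rows", "kwargs": {"motion": [0.45, 0, 0, 0, 0, 0.45, 0, 0, 0, 0, 0.45, 0, 0, 0, 0, 0.45, 0.2, -0.2, 0, 0, 0.45, 0, 0, 0, 0, 0.45, 0, 0, 0, 0]}}

```text
time: 46.0
position: [0.6293, -0.2111, 0.0177]
eef_rot: [2.374, 2.058, -0.0]
ft_force: [-0.7, 0.0, 0.7]
grip_width: 0.453
gripper_force: 0.0
```

>>> {"fn": "send_rows", "kwargs": {"motion": [0.2, 0, 0, 0, 0, 0.2, 0, 0, 0, 0, 0.2, 0, 0, 0, 0, 0.2, 0, 0, 0, 0, 0.2, 0, 0, -1, 0, 0.2, 0, 0, -4, 0, 0.2, 0, 0, -4, 0, 0.2, 0, 0, -4, 0, 0.2, 0, 0, -4, 0, 0.2, 0, 0, 0, 0]}}

```text
time: 46.83
position: [0.6315, -0.2122, 0.1978]
eef_rot: [2.363, 2.049, 0.008]
ft_force: [0.7, 0.1, 0.0]
grip_width: 0.333
gripper_force: 25.0
```

>>> {"fn": "send_rows", "kwargs": {"motion": [0.2, 2.76, -2.36, 0, 0, 0.2, 2.76, -2.36, 0, 0, 0.2, 2.76, -2.36, 0, 0, 0.2, 2.76, -2.36, 0, 0, 0.2, 2.76, -2.36, 0, 0, 0.2, 2.76, -2.36, 0, 0, 0.2, 2.76, -2.36, 0, 0, 0.2, 2.76, -2.36, 0, 0, 0.2, 2.76, -2.36, 0, 0, 0.2, 2.76, -2.36, 0, 0, 0.2, 0, 0, 0, -5.6, 0.2, 0, 0, 0, -5.6]}}

```text
time: 47.83
position: [0.434, 0.097, 0.1885]
eef_rot: [2.153, 2.287, 0.001]
ft_force: [0.5, -0.1, -0.1]
grip_width: 0.333
gripper_force: 25.0
```

>>> {"fn": "send_rows", "kwargs": {"motion": [0.2, 0, 0, 0, 0, 0.2, 0, 0, 0, 0]}}

```text
time: 48.0
position: [0.4349, 0.0955, 0.1881]
eef_rot: [2.165, 2.276, 0.001]
ft_force: [-0.4, -0.4, -1.7]
grip_width: 0.329
gripper_force: 25.0
```

```bash
cat > look.py <<'E'
import sys
from h import *
s=bot.sense();print("pos",s["position"].round(4),"yaw",np.degrees(yaw()).round(2),"grip",round(s["grip_width"],3))
f=grab("wrist");np.savez(sys.argv[1]+".npz",**f);h=cv2.cvtColor(f["img"],cv2.COLOR_RGB2HSV)
for sa in(105,110,115,120):
    for q in holes(f,sa): 
        if 40<q[1][2]<120 and q[1][3]>28 and q[1][0]>430 and q[1][1]>90: print(sa,*q)
c=[x for x in blobs(f,60,70,500)]
sat=h[...,1].astype(int)
for col in(308,325,342): print(col,"first low-sat row",[r for r in range(100,230) if (sat[r:r+6,col]<60).all()][:1])
print("cols at row 205",[c for c in range(285,365) if sat[205,c]<60][:1],[c for c in range(285,365) if sat[205,c]<60][-1:])
E
python3 look.py w22
```

```text
pos [0.4349 0.0955 0.1881] yaw 92.87 grip 0.329
105 [388. 118.] [496.2 166.   70.   34.   93.3]
105 [456. 110.] [566.  177.   83.   46.6  93.3]
110 [457. 110.] [566.6 177.   84.8  48.9  93.1]
110 [388. 118.] [496.3 166.5  70.8  35.4  92.9]
115 [457. 110.] [566.7 177.4  85.9  49.7  93.3]
115 [388. 118.] [496.4 165.9  71.9  36.2  92.9]
120 [457. 110.] [566.5 176.9  86.7  51.   93. ]
120 [388. 118.] [496.4 166.4  72.8  37.9  92.9]
308 first low-sat row [103]
325 first low-sat row [103]
342 first low-sat row [185]
cols at row 205 [297] [353]
```

```bash
python3 - <<'E'
from h import *
f=dict(np.load("w22.npz"));h=cv2.cvtColor(f["img"],cv2.COLOR_RGB2HSV)[...,1]
print(h[176:196,335].tolist(),h[176:196,315].tolist())
f2=dict(np.load("w21.npz"))
for n,ff,r,z in(("w22",f,185.3,.183),("w21",f2,185.8,.0876)):
    p=ray(ff,[[325,r]],z)[0];C=ff["C"];Rw=ff["Rw"];print(n,p)
p=ray(f,[[325,185.3]],.183)[0];print(rel(*p)); print(rel(.4968,.1662,.029))
E
```

```text
[125, 123, 124, 124, 122, 126, 122, 105, 74, 48, 48, 43, 48, 43, 41, 37, 39, 40, 39, 39] [112, 113, 114, 110, 110, 114, 109, 100, 78, 46, 41, 45, 46, 41, 37, 38, 38, 37, 38, 38]
w22 [0.43268972 0.13180475]
w21 [ 0.62744063 -0.16940672]
[ 3.65 -0.05 -0.  ]
[ 6.76  6.52 15.9 ]
```

```bash
python3 - <<'E'
from h import *
f=dict(np.load("w5.npz"));a=np.radians(82.0);y=np.array([np.cos(a),np.sin(a)]);x=np.array([y[1],-y[0]])
b=ray(f,[[322,61.1]],.012)[0];s=ray(f,[[347,40.1]],.004)[0];print("bar end y_c",122-1e3*(s-b)@y)
# strip near face: outer bottom edge of right strip (y_c=-18)
h=cv2.cvtColor(f["img"],cv2.COLOR_RGB2HSV);print(h[155:195,280,1].tolist(),h[155:195,280,2].tolist())
print(h[110,295:365,1].tolist(),h[110,295:365,2].tolist())
print(h[150:190,325,2].tolist())
E
```

```text
bar end y_c 102.31015467691552
[111, 109, 109, 108, 108, 109, 110, 108, 109, 110, 110, 104, 84, 49, 33, 38, 34, 36, 36, 33, 35, 34, 34, 36, 33, 34, 34, 34, 39, 61, 92, 107, 110, 114, 110, 109, 113, 111, 110, 111] [175, 154, 152, 154, 151, 148, 146, 147, 147, 146, 146, 144, 137, 134, 139, 142, 144, 142, 143, 145, 145, 141, 141, 142, 139, 141, 141, 141, 139, 143, 147, 148, 148, 150, 146, 148, 147, 149, 149, 147]
[109, 110, 108, 109, 107, 105, 107, 106, 108, 108, 109, 107, 74, 32, 16, 12, 13, 13, 13, 13, 13, 13, 11, 9, 11, 12, 15, 15, 14, 15, 15, 15, 14, 13, 13, 13, 15, 15, 17, 15, 15, 15, 14, 9, 6, 4, 3, 3, 3, 3, 3, 2, 3, 3, 4, 5, 4, 4, 4, 5, 16, 56, 96, 105, 103, 104, 102, 103, 102, 102] [217, 216, 220, 223, 224, 226, 225, 224, 220, 218, 213, 208, 216, 234, 241, 242, 242, 242, 242, 242, 242, 242, 242, 242, 242, 242, 242, 242, 242, 242, 242, 242, 242, 242, 242, 242, 242, 242, 242, 242, 242, 242, 242, 242, 242, 242, 242, 242, 242, 242, 242, 242, 242, 242, 242, 242, 242, 242, 242, 242, 239, 232, 225, 223, 222, 223, 225, 227, 228, 228]
[155, 153, 154, 154, 151, 152, 153, 149, 152, 152, 153, 149, 150, 150, 151, 149, 147, 140, 139, 142, 142, 143, 146, 145, 143, 145, 144, 145, 144, 139, 142, 142, 142, 141, 139, 136, 136, 133, 136, 134]
```

```bash
python3 - <<'E'
from h import *
f=dict(np.load("w5.npz"))
p=ray(f,[[280,167.3],[280,184.3],[347,40.1]],.004);b=ray(f,[[322,61.1]],.012)[0]
h=cv2.cvtColor(f["img"],cv2.COLOR_RGB2HSV)[...,1]
for c in(320,345): print(c,h[34:70,c].tolist())
for a in(82.0,81.9,82.2):
    y=np.array([np.cos(np.radians(a)),np.sin(np.radians(a))]);print(a,((p-p[0])@y*1e3).round(1),((b-p[0])@y*1e3).round(1))
E
```

```text
320 [106, 108, 106, 108, 109, 106, 106, 106, 105, 106, 105, 105, 105, 106, 106, 105, 104, 107, 106, 104, 105, 105, 104, 106, 104, 106, 97, 62, 25, 18, 16, 16, 15, 17, 29, 38]
345 [108, 107, 108, 106, 108, 102, 63, 20, 10, 8, 8, 8, 8, 8, 7, 9, 13, 28, 33, 37, 40, 40, 37, 30, 20, 9, 7, 5, 6, 6, 6, 5, 5, 5, 5, 4]
82.0 [  0.  -18.6 121.8] 102.1
81.9 [  0.  -18.6 121.9] 102.2
82.2 [  0.  -18.5 121.6] 102.0
```

Check of w5: bar A stood at y = 52.2 mm in the corner, so it was within tolerance. But the bench friction from pressing down meant it stopped short of the strip. Bar C may be at the edge of its window, so I'll redo the corner with C held just clear of the bench.

>>> {"fn": "send_rows", "kwargs": {"motion": [0.2, 0, 0, 0, 5.5, 0.2, 0, 0, 0, 5.4, 0.2, -2.7, 2.3, 0, 0, 0.2, -2.7, 2.3, 0, 0, 0.2, -2.7, 2.3, 0, 0, 0.2, -2.7, 2.3, 0, 0, 0.2, -2.7, 2.3, 0, 0, 0.2, -2.7, 2.3, 0, 0, 0.2, -2.7, 2.3, 0, 0, 0.2, -2.7, 2.3, 0, 0, 0.2, -2.7, 2.3, 0, 0, 0.2, -2.7, 2.3, 0, 0]}}

```text
time: 49.05
position: [0.6262, -0.2055, 0.1875]
eef_rot: [-2.372, -2.059, 0.0]
ft_force: [0.3, 0.8, -0.8]
grip_width: 0.335
gripper_force: 25.0
```

>>> {"fn": "send_rows", "kwargs": {"motion": [0.2, 0, 0, 3.5, 0, 0.2, 0, 0, 3.5, 0, 0.2, 0, 0, 3.5, 0, 0.2, 0, 0, 0, 0, 0.2, 0, 0, 0, 0]}}

```text
time: 49.47
position: [0.6252, -0.2035, 0.082]
eef_rot: [-2.369, -2.06, 0.002]
ft_force: [0.0, 0.5, 0.4]
grip_width: 0.332
gripper_force: 25.0
```

```bash
python3 -c "
from h import *
print(bot.sense()['position'],np.degrees(yaw()),rel(.6240,-.2045,.0195))"
```

```text
[ 0.62523808 -0.20347698  0.08204316] 82.01515853437841 [-0.13 -0.09  6.25]
```

>>> {"fn": "send_rows", "kwargs": {"motion": [0.2, -0.1, -0.1, 0, 0, 0.2, 0, 0, 3, 0, 0.2, 0, 0, 2, 0, 0.2, 0, 0, 0.8, 0, 0.2, 0, 0, 0.4, 0, 0.2, 0, 0, 0, 0, 0.2, 0, 0, 0, 0]}}

```text
time: 50.05
position: [0.6255, -0.2047, 0.0227]
eef_rot: [2.367, 2.062, 0.002]
ft_force: [-0.1, -0.4, -0.4]
grip_width: 0.337
gripper_force: 25.0
```

>>> {"fn": "send_rows", "kwargs": {"motion": [0.2, -0.3, 0, 0, 0, 0.2, -0.3, 0, 0, 0, 0.2, -0.1, 0, 0, 0, 0.2, 0, 0, 0, 0, 0.2, 0, 0, 0, 0]}}

```text
time: 50.47
position: [0.6237, -0.2113, 0.021]
eef_rot: [2.369, 2.063, 0.0]
ft_force: [-0.2, -0.7, -0.7]
grip_width: 0.335
gripper_force: 25.0
```

>>> {"fn": "send_rows", "kwargs": {"motion": [0.2, -0.1, 0, 0, 0, 0.2, -0.1, 0, 0, 0, 0.2, 0, 0, 0, 0]}}

```text
time: 50.72
position: [0.6235, -0.2128, 0.0207]
eef_rot: [-2.368, -2.063, -0.001]
ft_force: [0.2, 2.6, 0.6]
grip_width: 0.333
gripper_force: 25.0
```

>>> {"fn": "send_rows", "kwargs": {"motion": [0.2, -0.1, 0, 0, 0, 0.2, -0.1, 0, 0, 0, 0.2, 0, 0, 0, 0]}}

```text
time: 50.97
position: [0.6234, -0.2131, 0.0208]
eef_rot: [-2.366, -2.063, -0.003]
ft_force: [1.8, 10.3, 2.5]
grip_width: 0.334
gripper_force: 25.0
```

>>> {"fn": "send_rows", "kwargs": {"motion": [0.2, 0, 0.2, 0, 0, 0.2, 0, 0.2, 0, 0, 0.2, 0, 0.1, 0, 0, 0.2, 0, 0.1, 0, 0, 0.2, 0, 0, 0, 0]}}

```text
time: 51.38
position: [0.6282, -0.2137, 0.0198]
eef_rot: [-2.364, -2.06, 0.0]
ft_force: [-2.5, 10.3, 0.1]
grip_width: 0.336
gripper_force: 25.0
```

>>> {"fn": "send_rows", "kwargs": {"motion": [0.2, 0, 0.1, 0, 0, 0.2, 0, 0.1, 0, 0, 0.2, 0, 0, 0, 0]}}

```text
time: 51.63
position: [0.6297, -0.2139, 0.0196]
eef_rot: [-2.363, -2.06, 0.001]
ft_force: [-4.0, 10.2, -0.7]
grip_width: 0.336
gripper_force: 25.0
```

>>> {"fn": "send_rows", "kwargs": {"motion": [0.2, 0, 0.1, 0, 0, 0.2, 0, 0.1, 0, 0, 0.2, 0, 0, 0, 0]}}

```text
time: 51.88
position: [0.63, -0.214, 0.0196]
eef_rot: [-2.359, -2.057, 0.006]
ft_force: [-15.6, 10.6, 7.7]
grip_width: 0.333
gripper_force: 25.0
```

>>> {"fn": "send_rows", "kwargs": {"motion": [0.45, 0, 0, 0, 0, 0.45, 0, 0, 0, 0, 0.45, 0, 0, 0, 0, 0.45, 0.2, -0.3, 0.1, 0, 0.45, 0, 0, 0, 0, 0.45, 0, 0, 0, 0]}}

```text
time: 52.38
position: [0.6303, -0.2141, 0.0198]
eef_rot: [2.368, 2.064, -0.0]
ft_force: [0.3, 0.5, -0.1]
grip_width: 0.449
gripper_force: 0.0
```

>>> {"fn": "send_rows", "kwargs": {"motion": [0.2, 0, 0, 0, 0, 0.2, 0, 0, 0, 0, 0.2, 0, 0, 0, 0, 0.2, 0, 0, 0, 0, 0.2, 0, 0, -1, 0, 0.2, 0, 0, -4, 0, 0.2, 0, 0, -4, 0, 0.2, 0, 0, -4, 0, 0.2, 0, 0, -4, 0, 0.2, 0, 0, 0, 0]}}

```text
time: 53.22
position: [0.6328, -0.2152, 0.1998]
eef_rot: [2.358, 2.055, 0.009]
ft_force: [0.3, 0.0, -0.3]
grip_width: 0.332
gripper_force: 25.0
```

>>> {"fn": "send_rows", "kwargs": {"motion": [0.2, 2.76, -2.36, 0, 0, 0.2, 2.76, -2.36, 0, 0, 0.2, 2.76, -2.36, 0, 0, 0.2, 2.76, -2.36, 0, 0, 0.2, 2.76, -2.36, 0, 0, 0.2, 2.76, -2.36, 0, 0, 0.2, 2.76, -2.36, 0, 0, 0.2, 2.76, -2.36, 0, 0, 0.2, 2.76, -2.36, 0, 0, 0.2, 2.76, -2.36, 0, 0, 0.2, 0, 0, 0, -5.6, 0.2, 0, 0, 0, -5.6]}}

```text
time: 54.22
position: [0.4337, 0.0931, 0.1905]
eef_rot: [2.147, 2.292, 0.002]
ft_force: [0.0, -0.3, -0.8]
grip_width: 0.33
gripper_force: 25.0
```

>>> {"fn": "send_rows", "kwargs": {"motion": [0.2, 0, 0, 0, 0, 0.2, 0, 0, 0, 0, 0.2, 0, 0, 0, 0]}}

```text
time: 54.47
position: [0.4346, 0.0914, 0.1899]
eef_rot: [2.159, 2.281, 0.001]
ft_force: [0.3, 0.6, -1.0]
grip_width: 0.331
gripper_force: 25.0
```

```bash
python3 look.py w23; python3 - <<'E'
from h import *
f=dict(np.load("w23.npz"));h=cv2.cvtColor(f["img"],cv2.COLOR_RGB2HSV)[...,1]
for c in(310,325,340): print(h[170:200,c].tolist())
z=bot.sense()["position"][2]
for r in(183,185,187): print(r,rel(*ray(f,[[325,r]],z-.017)[0])[:2])
print(rel(.4968,.1662,.031))
E
```

```text
pos [0.4346 0.0914 0.1899] yaw 93.15 grip 0.331
105 [389. 115.] [496.2 166.2  69.9  34.   93.3]
105 [457. 107.] [566.  176.6  82.8  46.7  93.4]
110 [458. 107.] [566.6 177.5  84.6  49.1  93.2]
110 [389. 114.] [496.4 166.2  69.8  35.6  93.2]
115 [458. 107.] [566.7 177.   85.8  49.9  93.4]
115 [389. 114.] [496.3 166.2  72.   36.3  92.8]
120 [458. 107.] [566.3 177.4  86.5  51.1  93.1]
120 [389. 114.] [496.4 166.6  72.7  37.6  93.3]
308 first low-sat row [183]
325 first low-sat row [183]
342 first low-sat row [184]
cols at row 205 [297] [353]
[112, 110, 109, 110, 113, 109, 110, 113, 111, 110, 116, 109, 86, 54, 46, 48, 44, 43, 41, 40, 39, 39, 41, 40, 37, 39, 39, 41, 40, 38]
[111, 114, 112, 113, 111, 112, 110, 113, 110, 113, 112, 107, 87, 54, 46, 47, 45, 45, 42, 39, 37, 37, 41, 39, 39, 39, 36, 38, 39, 45]
[125, 127, 125, 132, 123, 126, 125, 126, 131, 124, 123, 122, 93, 64, 52, 50, 50, 43, 40, 41, 39, 41, 39, 40, 41, 41, 41, 41, 41, 41]
183 [ 3.49 -0.04]
185 [ 3.38 -0.04]
187 [ 3.27 -0.04]
[ 7.13  6.63 15.89]
```

>>> {"fn": "send_rows", "kwargs": {"motion": [0.2, 2.34, 2.21, 0, 0, 0.2, 2.34, 2.21, 0, 0, 0.2, 2.35, 2.21, 0, 0, 0.2, 0, 0, 3.5, 0, 0.2, 0, 0, 3.5, 0, 0.2, 0, 0, 3.5, 0, 0.2, 0, 0, 2.5, 0, 0.2, 0, 0, 1.5, 0, 0.2, 0, 0, 0.6, 0, 0.2, 0, 0, 0, 0, 0.2, 0, 0, 0, 0]}}

```text
time: 55.43
position: [0.497, 0.1655, 0.0395]
eef_rot: [2.156, 2.284, 0.001]
ft_force: [0.1, 0.3, -0.1]
grip_width: 0.331
gripper_force: 25.0
```

>>> {"fn": "send_rows", "kwargs": {"motion": [0.2, 0, 0, 0.1, 0, 0.2, 0, 0, 0.1, 0, 0.2, 0, 0, 0, 0]}}

```text
time: 55.68
position: [0.4968, 0.1657, 0.0374]
eef_rot: [2.155, 2.284, 0.002]
ft_force: [-0.2, -0.5, -0.8]
grip_width: 0.329
gripper_force: 25.0
```

>>> {"fn": "send_rows", "kwargs": {"motion": [0.2, 0, 0, 0.1, 0, 0.2, 0, 0, 0, 0]}}

```text
time: 55.85
position: [0.4965, 0.1657, 0.0359]
eef_rot: [2.156, 2.285, 0.0]
ft_force: [-0.6, -0.3, -0.6]
grip_width: 0.331
gripper_force: 25.0
```

>>> {"fn": "send_rows", "kwargs": {"motion": [0.2, 0, 0, 0.1, 0, 0.2, 0, 0, 0, 0]}}

```text
time: 56.02
position: [0.4964, 0.1656, 0.0347]
eef_rot: [-2.156, -2.285, 0.0]
ft_force: [-0.0, 0.3, -1.4]
grip_width: 0.334
gripper_force: 25.0
```

>>> {"fn": "send_rows", "kwargs": {"motion": [0.2, 0, 0, 0.1, 0, 0.2, 0, 0, 0, 0]}}

```text
time: 56.18
position: [0.4964, 0.1656, 0.0336]
eef_rot: [-2.156, -2.285, 0.0]
ft_force: [0.1, -0.5, -1.0]
grip_width: 0.331
gripper_force: 25.0
```

>>> {"fn": "send_rows", "kwargs": {"motion": [0.2, 0, 0, 0.1, 0, 0.2, 0, 0, 0, 0]}}

```text
time: 56.35
position: [0.4964, 0.1656, 0.0326]
eef_rot: [-2.156, -2.285, 0.0]
ft_force: [-0.4, -0.1, -1.7]
grip_width: 0.33
gripper_force: 25.0
```

No contact below rib height, so bar C is inside its pocket. Release and check.

>>> {"fn": "send_rows", "kwargs": {"motion": [0.42, 0, 0, 0, 0, 0.42, 0, 0, 0, 0, 0.42, 0, 0, 0, 0, 0.42, 0, 0, 0, 0, 0.42, 0, 0, -1, 0, 0.42, 0, 0, -3, 0, 0.42, -2, 0, -4, 0, 0.42, -4, 0, -1, 0, 0.42, -2, 0, -2.5, 0, 0.42, 0, 0, 0, 0, 0.42, 0, 0, 0, 0]}}

```text
time: 57.27
position: [0.5016, 0.0864, 0.1466]
eef_rot: [2.156, 2.282, 0.003]
ft_force: [-0.1, 0.0, -0.8]
grip_width: 0.423
gripper_force: 0.0
```

```bash
python3 chk.py c20 .496 .166 | egrep "pos|9[234]\.|crop";python3 tilt.py c20;python3 slope.py c20 310 340 30 75 115 165
```

```text
pos [0.5016 0.0864 0.1466] t 57.2667 yaw 93.23
[ 94. 294.] [269.  -33.6  41.1  18.9   3.2]
[324.  96.] [495.5 170.9  58.1  30.3  93.3]
[324.  21.] [492.3 229.2  30.4  29.7  93.3]
105 [461. 216.] [636.8  70.8  58.1  18.6  93.2]
105 [218. 112.] [402.5 154.4  24.   12.3  92.1]
105 [190.  93.] [379.8 171.5  58.1  13.7  83.3]
105 [404.  94.] [566.  177.   82.8  47.4  93.3]
115 [405.  94.] [566.5 177.4  85.2  49.6  93.2]
crop origin 203 15
c20 [324. 101.] [[342.0, 61.0], [342.0, 142.0], [306.0, 142.0], [304.0, 61.0]] [31.4, 65.8, 31.9, 65.7] [495.7 167.9  65.9  31.6  93.6]
c20 [324.  22.] [[343.0, 0.0], [343.0, 45.0], [305.0, 47.0], [304.0, 0.0]] [30.6, 31.8, 31.0, 33.3] [492.4 228.2  32.7  30.9  93.8]
c20 [204.  57.] [[192.0, 0.0], [252.0, 92.0], [194.0, 91.0], [184.0, 0.0]] [6.3, 79.8, 49.0, 66.9] [405.9 205.5  67.7  44.2  93.2]
far end [(310, [45.2, 61.1]), (316, [45.1, 61.1]), (322, [45.2, 61.1]), (328, [44.9, 61.1]), (334, [44.9, 61.1]), (340, [44.7, 61.2])]
near end [(310, [142.3]), (316, [142.3]), (322, [142.2]), (328, [142.2]), (334, [142.1]), (340, [134.9])]
row 83 bar [305.1, 342.0] rib [298.1, 303.5, 344.4, 350.5]
row 95 bar [305.3, 341.7] rib [298.5, 304.1, 350.4]
row 107 bar [305.5, 341.8] rib [298.4, 304.1, 343.8, 350.3]
```

Bar C is flat: its edges at rows 61.1 and 142.2 are level. Now bar D.

>>> {"fn": "send_rows", "kwargs": {"motion": [0.7, -3.28, 1.2, 0, 0, 0.7, -3.28, 1.2, 0, 0, 0.7, -3.28, 1.2, 0, 0, 0.7, -3.28, 1.2, 0, 0, 0.7, 0, 0, -0.7, 6.6, 0.7, 0, 0, -0.7, 6.6, 0.7, 0, 0, -0.7, 6.6, 0.7, 0, 0, -0.7, 6.6, 0.7, 0, 0, -0.7, 6.6, 0.7, 0, 0, -0.7, 6.6, 0.7, 0, 0, -0.7, 6.2]}}

```text
time: 58.23
position: [0.5563, -0.0397, 0.1932]
eef_rot: [-2.876, -1.259, 0.003]
ft_force: [0.5, -0.2, 0.2]
grip_width: 0.699
gripper_force: 0.0
```

>>> {"fn": "send_rows", "kwargs": {"motion": [0.7, 0, 0, 0, 0, 0.7, 0, 0, 0, 0, 0.7, 0, 0, 0, 0]}}

```text
time: 58.48
position: [0.5563, -0.0404, 0.193]
eef_rot: [-2.872, -1.271, 0.002]
ft_force: [-0.3, 0.2, 0.2]
grip_width: 0.7
gripper_force: 0.0
```

```bash
python3 - <<'E'
from h import *
s=bot.sense();print(s["position"],np.degrees(yaw()),s["joint_positions"].round(2))
f=grab("wrist");np.savez("w30.npz",**f)
for c in blobs(f,60,65,400):
    r=rect(f,c,.012);print(c[:,0].mean(0).round(),r)
    if 480<r[0]<680 and -80<r[1]<80 and 45<r[2]<62: print("D",rel(r[0]/1e3,r[1]/1e3,.018))
E
```

```text
[ 0.55626352 -0.04035744  0.19303476] 47.763040101336614 [-0.28  0.43  1.48  0.    1.23  0.45]
[605. 299.] [ 720.3 -393.6   46.5   32.2  137.8]
[ 45. 298.] [187.1  89.6  45.1  32.3 137.8]
[326. 296.] [ 458.3 -148.6  371.3   49.4  137.8]
[525. 294.] [ 652.1 -325.2  107.1   61.8  142.3]
[468. 210.] [ 656.  -179.4  112.8   18.3   82.1]
[328. 126.] [598.8   2.2  52.2  40.   46.9]
D [ 6.04  0.3  17.5 ]
[ 40. 114.] [379.5 216.9  81.7  39.1 118. ]
[139.  71.] [492.3 171.6  73.1  33.9  93.1]
[488.  29.] [773.8 -43.5 150.9  68.6 137.8]
[75. 17.] [488.3 247.7  63.7  33.8  93.5]
```

>>> {"fn": "send_rows", "kwargs": {"motion": [0.7, 3, 0.15, 2, 0.8, 0.7, 3, 0.15, 2, 0, 0.7, 0, 0, 3, 0, 0.7, 0, 0, 3, 0, 0.7, 0, 0, 3, 0, 0.7, 0, 0, 2.5, 0, 0.7, 0, 0, 1.2, 0, 0.7, 0, 0, 0.8, 0, 0.7, 0, 0, 0, 0, 0.7, 0, 0, 0, 0]}}

```text
time: 59.37
position: [0.6001, 0.0008, 0.0199]
eef_rot: [2.883, 1.247, 0.002]
ft_force: [0.1, -0.1, 1.0]
grip_width: 0.699
gripper_force: 0.0
```

>>> {"fn": "send_rows", "kwargs": {"motion": [0.3, 0, 0, 0, 0, 0.3, 0, 0, 0, 0, 0.3, 0, 0, 0, 0, 0.3, 0, 0, 0, 0, 0.3, 0, 0, 0, 0, 0.3, 0, 0, -1, 0, 0.3, 0, 0, -3.5, 0, 0.3, 0, 0, -3, 0, 0.3, 0, 0, 0, 0], "force": 25}}

```text
time: 60.12
position: [0.6022, 0.0005, 0.1004]
eef_rot: [2.879, 1.244, 0.013]
ft_force: [0.8, -0.2, 0.2]
grip_width: 0.443
gripper_force: 25.0
```

>>> {"fn": "send_rows", "kwargs": {"motion": [0.3, -2.37, 2.64, 0, 0, 0.3, -2.37, 2.64, 0, 0, 0.3, -2.37, 2.64, 0, 0, 0.3, -2.37, 2.64, 0, 0, 0.3, -2.37, 2.64, 0, 0, 0.3, -2.37, 2.64, 0, 0, 0.3, 0, 0, 0, -7, 0.3, 0, 0, 0, -7, 0.3, 0, 0, 0, -7, 0.3, 0, 0, 0, -7, 0.3, 0, 0, 0, -7, 0.3, 0, 0, 0, 0]}}

```text
time: 61.12
position: [0.6173, -0.2111, 0.0939]
eef_rot: [-2.371, -2.06, 0.0]
ft_force: [-0.6, -0.9, 0.4]
grip_width: 0.445
gripper_force: 25.0
```

>>> {"fn": "send_rows", "kwargs": {"motion": [0.3, 0, 0, 0, 0, 0.3, 0, 0, 0, 0]}}

```text
time: 61.28
position: [0.6174, -0.2112, 0.094]
eef_rot: [-2.379, -2.051, 0.0]
ft_force: [-0.3, -0.9, -1.4]
grip_width: 0.444
gripper_force: 25.0
```

```bash
python3 -c "
from h import *
print(bot.sense()['position'],np.degrees(yaw()),rel(.6176,-.2095,.0205))"
```

```text
[ 0.61739749 -0.21115901  0.0939788 ] 81.53279649012887 [ 0.17 -0.    7.35]
```

>>> {"fn": "send_rows", "kwargs": {"motion": [0.3, 0.17, 0, 0, -0.5, 0.3, 0, 0, 3, 0, 0.3, 0, 0, 2.5, 0, 0.3, 0, 0, 1.2, 0, 0.3, 0, 0, 0.5, 0, 0.3, 0, 0, 0, 0, 0.3, 0, 0, 0, 0]}}

```text
time: 61.87
position: [0.6183, -0.2098, 0.0232]
eef_rot: [2.366, 2.064, 0.001]
ft_force: [0.5, 0.5, -0.4]
grip_width: 0.444
gripper_force: 25.0
```

>>> {"fn": "send_rows", "kwargs": {"motion": [0.3, -0.3, 0, 0, 0, 0.3, -0.3, 0, 0, 0, 0.3, -0.1, 0, 0, 0, 0.3, 0, 0, 0, 0, 0.3, 0, 0, 0, 0]}}

```text
time: 62.28
position: [0.6168, -0.2167, 0.0223]
eef_rot: [2.367, 2.065, 0.0]
ft_force: [-0.2, 0.2, -1.0]
grip_width: 0.446
gripper_force: 25.0
```

>>> {"fn": "send_rows", "kwargs": {"motion": [0.3, -0.1, 0, 0, 0, 0.3, -0.1, 0, 0, 0, 0.3, 0, 0, 0, 0]}}

```text
time: 62.53
position: [0.6166, -0.2177, 0.0222]
eef_rot: [-2.366, -2.065, -0.002]
ft_force: [0.8, 4.8, 0.3]
grip_width: 0.443
gripper_force: 25.0
```

>>> {"fn": "send_rows", "kwargs": {"motion": [0.3, -0.1, 0, 0, 0, 0.3, -0.1, 0, 0, 0, 0.3, 0, 0, 0, 0]}}

```text
time: 62.78
position: [0.6166, -0.218, 0.0222]
eef_rot: [-2.364, -2.064, -0.004]
ft_force: [1.9, 12.5, 3.8]
grip_width: 0.443
gripper_force: 25.0
```

>>> {"fn": "send_rows", "kwargs": {"motion": [0.3, 0, 0, 0.1, 0, 0.3, 0, 0.2, 0, 0, 0.3, 0, 0.2, 0, 0, 0.3, 0, 0.1, 0, 0, 0.3, 0, 0.1, 0, 0, 0.3, 0, 0.1, 0, 0, 0.3, 0, 0, 0, 0]}}

```text
time: 63.37
position: [0.6219, -0.2187, 0.0201]
eef_rot: [-2.361, -2.062, 0.0]
ft_force: [-5.1, 12.2, 2.9]
grip_width: 0.444
gripper_force: 25.0
```

>>> {"fn": "send_rows", "kwargs": {"motion": [0.3, 0, 0.1, 0, 0, 0.3, 0, 0.1, 0, 0, 0.3, 0, 0, 0, 0]}}

```text
time: 63.62
position: [0.6239, -0.2189, 0.0201]
eef_rot: [-2.361, -2.062, 0.0]
ft_force: [-5.5, 11.6, 3.6]
grip_width: 0.443
gripper_force: 25.0
```

>>> {"fn": "send_rows", "kwargs": {"motion": [0.3, 0, 0.1, 0, 0, 0.3, 0, 0, 0, 0]}}

```text
time: 63.78
position: [0.6241, -0.219, 0.0201]
eef_rot: [-2.359, -2.061, 0.003]
ft_force: [-11.3, 12.2, 5.6]
grip_width: 0.445
gripper_force: 25.0
```

>>> {"fn": "send_rows", "kwargs": {"motion": [0.55, 0, 0, 0, 0, 0.55, 0, 0, 0, 0, 0.55, 0, 0, 0, 0, 0.55, 0.2, -0.2, 0, 0, 0.55, 0, 0, 0, 0, 0.55, 0, 0, 0, 0]}}

```text
time: 64.28
position: [0.6244, -0.2196, 0.0211]
eef_rot: [2.367, 2.066, 0.0]
ft_force: [0.7, 0.0, -0.3]
grip_width: 0.548
gripper_force: 0.0
```

>>> {"fn": "send_rows", "kwargs": {"motion": [0.3, 0, 0, 0, 0, 0.3, 0, 0, 0, 0, 0.3, 0, 0, 0, 0, 0.3, 0, 0, 0, 0, 0.3, 0, 0, -1, 0, 0.3, 0, 0, -4, 0, 0.3, 0, 0, -4, 0, 0.3, 0, 0, -4, 0, 0.3, 0, 0, -4, 0, 0.3, 0, 0, 0, 0]}}

```text
time: 65.12
position: [0.627, -0.2207, 0.201]
eef_rot: [2.355, 2.056, 0.009]
ft_force: [1.5, -0.5, 0.1]
grip_width: 0.439
gripper_force: 25.0
```

>>> {"fn": "send_rows", "kwargs": {"motion": [0.3, 3.34, -1.64, 0, 0, 0.3, 3.34, -1.64, 0, 0, 0.3, 3.34, -1.64, 0, 0, 0.3, 3.34, -1.64, 0, 0, 0.3, 3.34, -1.64, 0, 0, 0.3, 3.34, -1.64, 0, 0, 0.3, 3.34, -1.64, 0, 0, 0.3, 3.34, -1.64, 0, 0, 0.3, 3.34, -1.64, 0, 0, 0.3, 3.34, -1.64, 0, 0, 0.3, 3.34, -1.64, 0, 0, 0.3, 3.34, -1.64, 0, 0]}}

```text
time: 66.12
position: [0.483, 0.206, 0.1917]
eef_rot: [2.366, 2.065, 0.003]
ft_force: [0.8, 0.9, -1.9]
grip_width: 0.44
gripper_force: 25.0
```

>>> {"fn": "send_rows", "kwargs": {"motion": [0.3, 0, 0, 0, -5.6, 0.3, 0, 0, 0, -5.6, 0.3, 0, 0, 0, 0, 0.3, 0, 0, 0, 0, 0.3, 0, 0, 0, 0]}}

```text
time: 66.53
position: [0.4838, 0.204, 0.1913]
eef_rot: [2.157, 2.283, 0.001]
ft_force: [0.1, -0.1, -0.4]
grip_width: 0.439
gripper_force: 25.0
```

```bash
python3 look.py w31; python3 - <<'E'
from h import *
f=dict(np.load("w31.npz"));h=cv2.cvtColor(f["img"],cv2.COLOR_RGB2HSV)[...,1]
for c in(305,325,345): print(h[185:215,c].tolist())
z=bot.sense()["position"][2]
for r in(194,197,200): print(r,rel(*ray(f,[[325,r]],z-.0195)[0])[:2])
E
```

```text
pos [0.4838 0.204  0.1913] yaw 93.24 grip 0.439
105 [402. 119.] [560.6 275.7  55.5  43.9  93.3]
110 [403. 119.] [561.3 275.7  57.5  45.6  93.3]
115 [403. 119.] [561.2 275.7  57.5  46.4  93.3]
120 [403. 119.] [560.7 276.1  58.5  47.7  93.3]
308 first low-sat row [196]
325 first low-sat row [100]
342 first low-sat row [100]
cols at row 205 [288] [362]
[98, 98, 101, 100, 98, 100, 101, 103, 102, 95, 75, 47, 39, 41, 40, 36, 36, 39, 37, 40, 37, 37, 37, 36, 35, 37, 37, 37, 37, 34]
[95, 60, 48, 41, 42, 37, 38, 39, 39, 38, 40, 44, 41, 43, 43, 43, 39, 36, 37, 36, 37, 35, 37, 37, 37, 37, 37, 38, 37, 39]
[100, 63, 46, 41, 44, 41, 42, 40, 39, 40, 42, 42, 44, 47, 41, 44, 43, 37, 39, 40, 39, 37, 41, 39, 37, 39, 37, 39, 37, 39]
194 [ 2.81 -0.04]
197 [ 2.64 -0.04]
200 [ 2.46 -0.04]
```

>>> {"fn": "send_rows", "kwargs": {"motion": [0.3, 2.19, 2.74, 0, 0, 0.3, 2.19, 2.74, 0, 0, 0.3, 2.18, 2.74, 0, 0, 0.3, 0, 0, 3.5, 0, 0.3, 0, 0, 3.5, 0, 0.3, 0, 0, 3.5, 0, 0.3, 0, 0, 2.5, 0, 0.3, 0, 0, 1.5, 0, 0.3, 0, 0, 0.5, 0, 0.3, 0, 0, 0, 0, 0.3, 0, 0, 0, 0]}}

```text
time: 67.5
position: [0.5624, 0.2745, 0.0421]
eef_rot: [2.155, 2.285, 0.002]
ft_force: [0.1, 0.4, -1.0]
grip_width: 0.441
gripper_force: 25.0
```

>>> {"fn": "send_rows", "kwargs": {"motion": [0.3, 0, 0, 0.1, 0, 0.3, 0, 0, 0.1, 0, 0.3, 0, 0, 0, 0]}}

```text
time: 67.75
position: [0.562, 0.2746, 0.0397]
eef_rot: [2.154, 2.286, 0.002]
ft_force: [0.7, -0.1, -1.0]
grip_width: 0.442
gripper_force: 25.0
```

>>> {"fn": "send_rows", "kwargs": {"motion": [0.3, 0, 0, 0.1, 0, 0.3, 0, 0, 0, 0]}}

```text
time: 67.92
position: [0.5617, 0.2746, 0.0382]
eef_rot: [2.154, 2.287, 0.0]
ft_force: [-0.9, -0.5, -1.0]
grip_width: 0.438
gripper_force: 25.0
```

>>> {"fn": "send_rows", "kwargs": {"motion": [0.3, 0, 0, 0.1, 0, 0.3, 0, 0, 0, 0]}}

```text
time: 68.08
position: [0.5616, 0.2746, 0.0369]
eef_rot: [-2.154, -2.287, 0.0]
ft_force: [0.2, 0.0, -0.9]
grip_width: 0.44
gripper_force: 25.0
```

>>> {"fn": "send_rows", "kwargs": {"motion": [0.3, -0.05, 0, 0.1, 0, 0.3, 0, 0, 0, 0]}}

```text
time: 68.25
position: [0.5617, 0.274, 0.0358]
eef_rot: [-2.154, -2.287, 0.0]
ft_force: [-0.1, 0.1, -1.0]
grip_width: 0.441
gripper_force: 25.0
```

>>> {"fn": "send_rows", "kwargs": {"motion": [0.3, 0, 0, 0.1, 0, 0.3, 0, 0, 0, 0]}}

```text
time: 68.42
position: [0.5617, 0.274, 0.0349]
eef_rot: [-2.154, -2.287, 0.0]
ft_force: [-0.2, -1.0, -0.9]
grip_width: 0.436
gripper_force: 25.0
```

>>> {"fn": "send_rows", "kwargs": {"motion": [0.3, 0, 0, 0.1, 0, 0.3, 0, 0, 0, 0]}}

```text
time: 68.58
position: [0.5617, 0.2741, 0.0338]
eef_rot: [-2.154, -2.287, 0.0]
ft_force: [0.1, 0.1, 0.3]
grip_width: 0.443
gripper_force: 25.0
```

>>> {"fn": "send_rows", "kwargs": {"motion": [0.52, 0, 0, 0, 0, 0.52, 0, 0, 0, 0, 0.52, 0, 0, 0, 0, 0.52, 0, 0, 0, 0, 0.52, 0, 0, -1, 0, 0.52, 0, 0, -3, 0, 0.52, -2, 0, -4, 0, 0.52, -4, 0, -1, 0, 0.52, -2, 0, -2.5, 0, 0.52, 0, 0, 0, 0, 0.52, 0, 0, 0, 0]}}

```text
time: 69.5
position: [0.5671, 0.1951, 0.1479]
eef_rot: [2.155, 2.284, 0.004]
ft_force: [-0.5, 0.7, -0.8]
grip_width: 0.52
gripper_force: 0.0
```

```bash
python3 chk.py c30 .561 .276 | egrep "pos|9[0-9]\.|crop";python3 tilt.py c30;python3 slope.py c30 305 345 30 75 115 165
```

```text
pos [0.5671 0.1951 0.1479] t 69.5 yaw 93.34
[ 85. 297.] [322.2  71.4  23.7  20.3   3.3]
[248. 213.] [496.3 167.9  67.3  30.6  92.3]
[247. 158.] [492.5 225.2  28.6  22.5   8.7]
[324. 102.] [560.9 275.1  50.8  40.2  93.3]
[240.  97.] [489.6 274.5  77.1  30.   93.6]
105 [277. 327.] [522.6  38.1  43.2  26.3  90.1]
105 [350. 270.] [597.9 114.1  35.7  17.5  19.7]
105 [155. 137.] [408.8 238.1  39.4   8.5  91.7]
105 [ 47. 117.] [313.  249.2  83.8  11.1  92.5]
105 [118.  61.] [383.2 300.1  60.2  11.1  92.7]
105 [137.  54.] [399.5 305.4  69.3  21.7  91.7]
crop origin 203 14
c30 [249. 203.] [[265.0, 182.0], [267.0, 224.0], [233.0, 224.0], [229.0, 182.0]] [33.3, 41.4, 32.8, 41.4] [495.3 182.5  41.4  33.2  93.3]
c30 [125. 139.] [[155.0, 101.0], [155.0, 111.0], [125.0, 200.0], [106.0, 101.0]] [42.0, 8.3, 90.0, 88.3] [397.6 224.5  88.6  41.5  92.9]
c30 [323. 104.] [[348.0, 72.0], [347.0, 137.0], [300.0, 136.0], [298.0, 72.0]] [41.9, 53.3, 41.7, 52.4] [560.8 274.6  53.3  41.6  93.4]
c30 [242. 110.] [[256.0, 50.0], [265.0, 171.0], [228.0, 173.0], [218.0, 50.0]] [31.2, 100.5, 34.1, 102.3] [490.7 263.2 101.5  33.2  93.9]
far end [(305, [71.6]), (313, [71.6]), (321, [71.8]), (329, [71.8]), (337, [71.8]), (345, [71.7])]
near end [(305, [136.0]), (313, []), (321, [136.1]), (329, [135.9]), (337, [136.0]), (345, [135.7])]
row 83 bar [299.4, 347.7] rib [293.3, 297.7, 349.7, 356.1]
row 95 bar [299.4, 347.4] rib [292.9, 298.1, 349.8, 355.5]
row 107 bar [299.7, 347.3] rib [293.7, 298.0, 349.8]
```

All three bars are flat in their pockets: D is off by (-0.2, -0.8) mm, and A and C are in place. Now grip the handle and shut the drawer.

>>> {"fn": "send_rows", "kwargs": {"motion": [0.34, 0.73, -3.44, 0, 0, 0.34, 0.73, -3.44, 0, 0, 0.34, 0.73, -3.44, 0, 0, 0.34, 0.73, -3.44, 0, 0, 0.34, 0.73, -3.44, 0, 0, 0.34, 0, 0, 2, 0, 0.34, 0, 0, 2, 0, 0.34, 0, 0, 0, 0, 0.34, 0, 0, 0, 0]}}

```text
time: 70.3
position: [0.3918, 0.2223, 0.1055]
eef_rot: [-2.151, -2.287, 0.004]
ft_force: [1.4, 0.2, -0.5]
grip_width: 0.341
gripper_force: 0.0
```

```bash
python3 - <<'E'
from h import *
s=bot.sense();print(s["position"],np.degrees(yaw()))
f=grab("wrist");h=cv2.cvtColor(f["img"],cv2.COLOR_RGB2HSV)
print(proj(f,[[.3934,.2215,.045],[.3934,.26,.045],[.39,.18,.045]]))
for r in(100,130,160,190): print(r,h[r,290:400:2,2].tolist())
E
```

```text
[0.39175492 0.22228878 0.10552296] 93.50373903981874
[[328.05611003 218.2511286 ]
 [331.6517742  165.56604915]
 [320.12365431 269.17185023]]
100 [243, 242, 241, 241, 240, 238, 237, 239, 243, 243, 242, 242, 240, 239, 238, 241, 242, 242, 241, 242, 242, 242, 243, 243, 242, 242, 242, 241, 239, 237, 239, 242, 242, 242, 242, 242, 241, 241, 241, 241, 239, 239, 238, 237, 192, 164, 135, 115, 114, 115, 117, 115, 120, 171, 206]
130 [177, 174, 172, 171, 169, 166, 166, 172, 177, 176, 175, 172, 169, 168, 170, 172, 172, 171, 196, 207, 209, 229, 228, 225, 226, 227, 225, 222, 233, 234, 236, 241, 242, 242, 242, 241, 241, 240, 240, 239, 239, 240, 218, 162, 164, 136, 109, 112, 111, 111, 110, 115, 163, 186, 210]
160 [169, 175, 179, 169, 158, 170, 232, 240, 217, 175, 180, 199, 213, 167, 166, 165, 158, 103, 97, 99, 102, 124, 124, 124, 124, 111, 106, 135, 141, 141, 142, 142, 141, 142, 145, 140, 144, 141, 142, 141, 141, 141, 140, 141, 142, 140, 139, 139, 143, 128, 109, 165, 201, 203, 198]
190 [165, 164, 161, 159, 154, 152, 159, 165, 164, 163, 156, 153, 154, 161, 160, 157, 150, 92, 89, 90, 90, 88, 85, 102, 156, 155, 148, 149, 158, 160, 162, 163, 160, 161, 158, 159, 159, 161, 159, 222, 239, 222, 160, 145, 100, 95, 96, 97, 94, 97, 112, 123, 123, 121, 121]
```

>>> {"fn": "send_rows", "kwargs": {"motion": [0.34, 0, 0.25, 1, 0, 0.34, 0, 0, 2, 0, 0.34, 0, 0, 2, 0, 0.34, 0, 0, 1.2, 0, 0.34, 0, 0, 0.8, 0, 0.34, 0, 0, 0, 0, 0, 0, 0, 0, 0, 0, 0, 0, 0, 0, 0, 0, 0, 0, 0, 0, 0, 0, 0, 0, 0, 0, 0, 0, 0], "force": 25}}

```text
time: 71.27
position: [0.3955, 0.222, 0.037]
eef_rot: [2.153, 2.286, 0.002]
ft_force: [0.1, -0.2, 4.7]
grip_width: 0.103
gripper_force: 25.0
```

>>> {"fn": "send_rows", "kwargs": {"motion": [0, 0, 0.6, 0, 0, 0, 0, 1.2, 0, 0, 0, 0, 1.5, 0, 0, 0, 0, 1.5, 0, 0, 0, 0, 1.5, 0, 0, 0, 0, 1.5, 0, 0, 0, 0, 1.5, 0, 0, 0, 0, 1.5, 0, 0, 0, 0, 1.5, 0, 0, 0, 0, 1.2, 0, 0, 0, 0, 0.6, 0, 0, 0, 0, 0, 0, 0]}}

```text
time: 72.27
position: [0.5375, 0.2301, 0.037]
eef_rot: [2.153, 2.285, 0.003]
ft_force: [1.3, -2.9, 6.7]
grip_width: 0.102
gripper_force: 25.0
```

>>> {"fn": "send_rows", "kwargs": {"motion": [0, 0, 0.5, 0, 0, 0, 0, 0.5, 0, 0, 0, 0, 0.4, 0, 0, 0, 0, 0.4, 0, 0, 0, 0, 0.3, 0, 0, 0, 0, 0.2, 0, 0, 0, 0, 0, 0, 0, 0, 0, 0, 0, 0]}}

```text
time: 72.93
position: [0.5592, 0.2313, 0.037]
eef_rot: [2.153, 2.286, 0.001]
ft_force: [2.0, -3.3, 4.3]
grip_width: 0.104
gripper_force: 25.0
```

>>> {"fn": "send_rows", "kwargs": {"motion": [0, 0, 0.2, 0, 0, 0, 0, 0.2, 0, 0, 0, 0, 0.2, 0, 0, 0, 0, 0, 0, 0]}}

```text
time: 73.27
position: [0.5634, 0.2316, 0.0369]
eef_rot: [-2.152, -2.286, 0.006]
ft_force: [-9.0, -5.5, 12.7]
grip_width: 0.105
gripper_force: 25.0
```

Contact with the closed stop (fx = -9 N) at x = 0.563, as predicted. Push 1 mm more, relax, release and retreat.

>>> {"fn": "send_rows", "kwargs": {"motion": [0, 0, 0.1, 0, 0, 0, 0, 0, 0, 0]}}

```text
time: 73.43
position: [0.5635, 0.2316, 0.0369]
eef_rot: [-2.151, -2.285, 0.009]
ft_force: [-15.2, -7.6, 16.8]
grip_width: 0.1
gripper_force: 25.0
```

>>> {"fn": "send_rows", "kwargs": {"motion": [0, 0, -0.25, 0, 0, 0.34, 0, 0, 0, 0, 0.34, 0, 0, 0, 0, 0.34, 0, 0, 0, 0, 0.34, 0, 0, 0, 0, 0.34, 0, 0, -1, 0, 0.34, 0, 0, -3, 0, 0.34, 0, 0, -4, 0, 0.34, 0, 0, -4, 0, 0.34, -4, 0, 0, 0, 0.34, -4, 0, 0, 0, 0.34, 0, 0, 0, 0]}}

```text
time: 74.43
position: [0.5688, 0.147, 0.1576]
eef_rot: [2.157, 2.281, 0.0]
ft_force: [-0.1, -0.1, -0.8]
grip_width: 0.342
gripper_force: 0.0
```

```bash
python3 - <<'E'
from h import *
s=bot.sense();print(s["position"],s["ft_force"],s["time"])
f=grab("wrist");a=f["img"]
t=grab("top");print([ (c[:,0].mean(0).round(),rect(t,c,.012)) for c in blobs(t) if 100<c[:,0].mean(0)[1]<260])
x=max(0,int(proj(f,[[.57,.23,.04]])[0][0])-200)
cv2.imwrite("pics/end.png",np.vstack([cv2.resize(a[:240],(640,240)),cv2.resize(t["img"][90:230,130:430],(640,299))])[:,:,::-1])
E
```

```text
[0.56878369 0.14703873 0.15764063] [-0.08859568 -0.12351252 -0.83414897] 74.4333
[(array([327., 164.]), array([ 616.3, -192.1,  135.7,   93.4,   82.1])), (array([384., 154.]), array([ 654.5, -400.2,   51.3,   48.4,  173.4])), (array([260., 124.]), array([793.6,  -6.5,  89.2,  88.2,  85. ]))]
```

View pics/end.png

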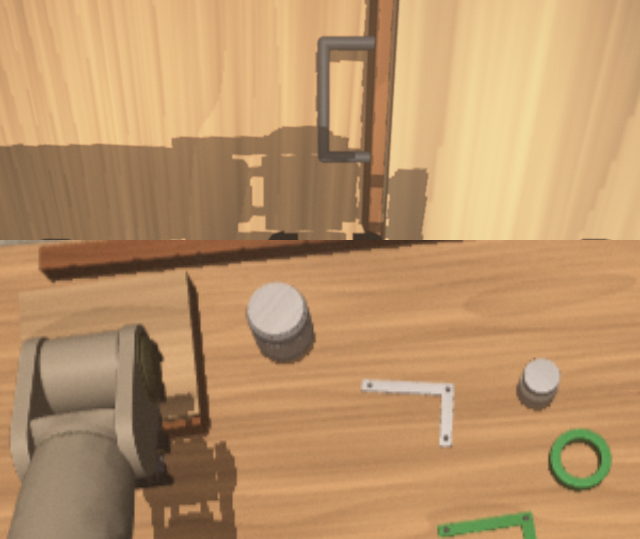

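The drawer is shut: its front at (375,120) is flush with the unit. The bench is clear of bars, and the tin, jar and tape are in place. Handing in.

```bash
python3 -c "
from station import bot
print(bot.finish_job())"
```

```text
the job is handed in; nothing more can be done
None
```

The job is handed in, but `finish_job` returned no verdict: bars A, C and D (B was absent) went through the corner longest first, lay flat in their pockets when last seen, and the drawer is shut with the tin, jar and tape undisturbed; the closest call was bar A in the corner, measured 52.2 mm along the far strip against the 53 mm limit.

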